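Refit the missing clip peg of a stencilled coat rack

ROBOT

A 6-joint arm with a two-finger parallel gripper is mounted at the origin on the work surface. World frame = base frame: x ahead of the robot, y to its left, z up, the work surface at z = 0. Lengths are in m, angles in rad, forces in N, time in s.
With the tool pointing down it reaches from about 0.3 to 0.75 m from the base axis. Payload 8.5 kg.
Tool frame: the origin (TCP) lies midway between the tips of the shut fingers; the grasp point (between the pads) lies 19 mm behind it; z points along the fingers, x is the direction in which the jaws open and shut, and the axes are right-handed (so a half turn about z gives the same grasp; the last joint's range is limited). The gripper opens to 85 mm and grips with 20 to 120 N. Pads are 22 mm wide; open, the fingers measure 114 mm over their backs; the gripper's body (76 mm by 85 mm) begins 54 mm behind the grasp point. The pads swing forward as they close: fully open they stand 13 mm farther back than shut.
Start: joints at [-1.544, 0.381, 1.297, -0, 1.464, -0.215], TCP at [0.132, -0.534, 0.231] pointing down, gripper open.
Joint ranges: [-3.11, 3.11], [-0.89, 2.33], [0.22, 2.48], [-1.42, 4.56], [0.17, 2.85], [-2.88, 2.88]. Speed limits (rad/s): [2.39, 2.39, 3.14, 3.14, 3.14, 3.14].

INTERFACE

Orientations are given as a unit quaternion [w, x, y, z].
In Python, from station import env gives the robot as it stands.
- The arm moves only by the tool drive_tool, never from a script. Its argument "steps" is a list of rows, each a list of 7 numbers: the turn, a rotation vector about the tool's x, y, z in rad, then the shift along the tool's x, y, z in m, then the closure, from -1 (fully open) to 1 (shut). A call has 1 to 12 rows; each row shifts and turns the commanded pose from where the row before left it, along the tool's axes as they then stand; what a row does not reach is not made up. A row lasts 1/8 s, in which the tool goes at most 62.5 mm and 10.7 degrees, less where a joint would pass 70% of its speed; a pose out of reach is approached as far as the arm can. A call is refused whole if a number of a shift passes 0.0625 or a number of a turn 0.188, either way. A call with a gripper value outside its range is refused whole. The fingers move at their own pace and stop on an object; the grip force is fixed at half the most. Time passes only in rows, so rows that do not move let the fingers close. It gives the time, the measured TCP pose, the force and the opening at its end, in the units of the state.
- env.sense(): the state, without advancing time (a new reading comes with each control period).
- env.get_image(name): name is "side" or "top"; returns a dict with "image" (480x640x3 uint8, red, green, blue), "fx", "fy", "cx", "cy" (pixels), "k1" (the pictures are not rectified: a ray, as slopes to the right and down, at radius r is drawn at 1 + k1 r^2 times it, then the intrinsics apply), "world_to_cam" (4x4, takes a point from world to camera coordinates). Camera axes: x right, y down, z forward; pixel columns grow to the right and rows downward; lengths in m; the calibration is good to about 2 mm. A picture is of the moment at which its call begins. There is no depth.
- env.hand_in(): hands the job in, once; it reports no verdict.
The state is a dict: "clock": time; "joint_pos": joint angles; "qd": joint speeds; "effort": joint torques, N m; "tool_pos": TCP position; "orientation": TCP orientation; "contact_force": force on the tool from outside, world axes, zero at the start; "ft_torque": the same for the moment, N m; "width": finger opening in m.
Only numpy, scipy, OpenCV 4.12 (cv2) and the standard library are available. Lean on these libraries where they do the work, as an engineer would, in place of code of your own. Each camera call takes 0.05 s, during which the arm holds its last target.

TASK

One peg of this freshly stencilled coat rack board still has to go back on. Take the screwdriver from its wooden block, tighten the slotted bolt of the bare fixing clockwise until it stops, and stand the screwdriver back in the hole of its block; then set the loose wooden peg squarely over the fixing and push it straight down until it snaps fully home against the board. Finish while still holding it there: gripper on the peg, keeping it pressed firmly against the board. Do not push the tape roll, the jar or the brush out of their places.

Things in the scene. Friction and masses are not known exactly. Their poses are not given: they have to be found in the camera images.
- board: Coat rack board, teal with white edges and blue stencilled scrolls, 120 (its x) x 400 (its y) x 20 mm, lying flat and fast on the bench. Origin at the centre of its underside; its top is 20 mm above. Three places along its y, at -120, 0 and +120 mm: two carry fitted wooden pegs, one (any of the three) the bare fixing.
- fixing: The bare fixing, fast on the board: upright aluminium boss 31 mm across, 14 mm high, top edge bevelled 2 mm. Origin at the centre of its foot, on the board's top; z up. Four 8 mm steel balls on springs stand out of its side to 19.5 mm from its axis, centres 9 mm above the foot, between its x and y directions; each can be pushed in 3 mm. On top sits the brass bolt head.
- bolt_head (a point): Centre of the top of the bolt head, on the fixing's axis, 19.5 mm above the fixing's foot. The brass head is 17 mm across with one straight slot 4 mm wide and 4 mm deep, right across it and open at both ends.
- bolt (a joint): Turn of the bolt in rad, growing clockwise seen from above. At 0 the slot lies along the x axis of the fixing. It starts loose, between 0.05 and 0.45, and stops tight at 1.25; it turns stiffly (0.05 N m) and stays where it is left. It does not rise or sink.
- peg: The loose beech coat peg, a hollow mushroom standing open end down on the bench, 38 mm high, about 70 g: skirt 46 mm across, head 52 mm across with straight sides from 23 to 34 mm above its foot. Origin at the centre of its foot rim, z up through the head. Its foot opens as a cone, 41 narrowing to 34 mm across at 4 mm up; a 1 mm lip follows, then a 40 mm bore to 22 mm up. Any turn about z fits.
- peg_top (a point): Centre of the peg's flat top, 38 mm above its foot. Lowered on, the peg rests on the balls, foot about 9 mm above the board. A push growing to about 10 to 20 N forces its lip over the balls; with the foot about 6 mm up the force suddenly drops, and over the last 3 mm the balls draw the peg down until its foot stands on the board. It then holds against a pull of over 10 N.
- screwdriver: Slot screwdriver, 132 mm long, about 90 g, standing upright in the block, blade down. Origin at the middle of the blade's tip, z up along the shaft. The blade is 11 mm wide along its x, 2 mm thick along its y and 11 mm long, the shaft 8 mm thick; the red and black handle is 26 mm square, its flats square to x and y, from 62 to 132 mm above the tip.
- driver_grip (a point): Point on the screwdriver's axis in its handle, 105 mm above the blade's tip, a good height to grip it.
- block: Beech tool block, 70 (its x) x 90 (its y) x 75 mm high, fast on the bench; origin at the centre of its underside. The hole is in the middle of its top.
- block_hole (a point): Centre of the mouth of the block's hole, on its top: 19 mm wide, 70 mm deep. The screwdriver hangs in it with the underside of its handle on the block, blade tip 13 mm above the bench.
- fitted_peg_a: One of the two pegs already on the board, fast: 52 mm across, 38 mm high; origin at the centre of its foot, on the board's top.
- fitted_peg_b: The other peg already on the board, same size, fast.
- tape: Roll of pink masking tape lying flat, 104 mm across, 25 mm high; origin at the centre of its underside. To be left alone.
- jar: Closed teal paint jar with a white lid, 60 mm across, 62 mm high; origin at the centre of its underside. To be left alone.
- brush: Stencil brush with a black handle, lying flat, 135 mm long along its x, 17 mm thick; origin below its middle. To be left alone.
Things that resemble listed ones, but are neither listed nor needed, are in the scene too. What is shaped like the block but blue, purple or red is not meant.

How it is judged:
On the way, in this order (a step that is already met when the one before it is completed fails the run):
1. the bolt is turned tight with the screwdriver (value of joint bolt above 1.12 rad and contact force between screwdriver and fixing above 0.2 N), for 0.1 s.
2. the screwdriver stands back in the hole of its block, let go (horizontal distance between screwdriver and block_hole below 0.009 m and z of screwdriver in the frame of block below 0.018 m and angle between screwdriver's own z axis and vertical below 0.15 rad and contact force between screwdriver and the fingers below 0.1 N), for 0.2 s.
3. the peg has snapped home on the fixing (horizontal distance between peg and fixing below 0.003 m and z of peg in the frame of fixing below 0.002 m and angle between the z axis of peg and the z axis of fixing, either way round below 0.07 rad), for 0.2 s.
At the end, for the whole second after the job is handed in: Bolt at 1.12 rad or more; screwdriver upright in the hole of its block; peg snapped home (within 3 mm of the fixing's axis, foot under 2 mm above the board, straight within 0.07 rad, still); fingers on the peg (over 3 N) and peg pressing the board with over 4 N through the last second (all of step 3 and value of joint bolt above 1.12 rad and horizontal distance between screwdriver and block_hole below 0.009 m and z of screwdriver in the frame of block below 0.018 m and angle between screwdriver's own z axis and vertical below 0.15 rad and contact force between peg and board above 4 N and contact force between peg and the fingers above 3 N and linear speed of peg below 0.01 m/s); the arm keeps its last pose, push and grip.
It fails at once if the tape roll is pushed more than 25 mm (distance of tape from where it was at the start of the episode above 0.025 m).
It fails at once if the jar is pushed more than 25 mm (distance of jar from where it was at the start of the episode above 0.025 m).
It fails at once if the brush is pushed more than 25 mm (distance of brush from where it was at the start of the episode above 0.025 m).
It also fails if it takes over 72 s, if anything falls off the work surface, if the arm or the gripper's body presses on something with over 40 N, if the wrist force passes 120 N, or if a joint passes its speed limit or range.

## Working session

There is one attempt and no reset: what is moved stays moved. The work goes in short steps, Python scripts to look and compute and a tool call to move; the robot and the scene stay as the last step left them, time stands still between calls to the robot, and variables do not carry over. Pictures are saved under pics/ and viewed, and the job is handed in when it is done.

Besides the shell and the picture viewer there is one more tool, called after "Request:" as a command line: name --pt "numbers of a row" for each row, then --argument value for the rest. drive_tool: Moves the arm, as the interface text tells. Its arguments: {"type":"object","properties":{"steps":{"type":"array"}},"required":["steps"]}

```bash
mkdir -p pics; ls
cat > h.py <<'E'
import numpy as np, cv2, json
from station import env
def grab(name,fn):
    d=env.get_image(name); cv2.imwrite('pics/'+fn+'.png',cv2.cvtColor(d['image'],cv2.COLOR_RGB2BGR))
    c={k:(np.asarray(d[k]).tolist()) for k in ['fx','fy','cx','cy','k1','world_to_cam']}
    json.dump(c,open('pics/'+fn+'.json','w')); return d
def cal(fn): 
    c=json.load(open('pics/'+fn+'.json')); c['world_to_cam']=np.array(c['world_to_cam']); return c
def proj(c,P):
    P=np.atleast_2d(P).astype(float); T=c['world_to_cam']; q=P@T[:3,:3].T+T[:3,3]
    s=q[:,:2]/q[:,2:]; s=s*(1+c['k1']*(s**2).sum(1,keepdims=True))
    return s*[c['fx'],c['fy']]+[c['cx'],c['cy']]
def ray(c,uv):
    s0=(np.array(uv,float)-[c['cx'],c['cy']])/[c['fx'],c['fy']]; s=s0.copy()
    for _ in range(30): s=s0/(1+c['k1']*(s@s))
    T=c['world_to_cam']; R=T[:3,:3]; return -R.T@T[:3,3], R.T@np.array([s[0],s[1],1])
def atz(c,uv,z):
    o,d=ray(c,uv); return o+d*(z-o[2])/d[2]
def crop(fn,x0,y0,w,h,k,out):
    im=cv2.imread('pics/'+fn+'.png')[y0:y0+h,x0:x0+w]; cv2.imwrite('pics/'+out+'.png',cv2.resize(im,None,fx=k,fy=k,interpolation=cv2.INTER_CUBIC))
E
python3 - <<'E'
from h import *
grab('top','t0');grab('side','s0');print(env.sense());print(cal('t0'),cal('s0'))
E
```

```text
pics
{'clock': 0.1, 'joint_pos': array([-1.54433813e+00,  3.81128112e-01,  1.29815694e+00,  5.42362936e-05,
        1.46361973e+00, -2.15296792e-01]), 'qd': array([-0.00133513, -0.00228919, -0.00288475,  0.00067506, -0.00171543,
       -0.00063173]), 'effort': array([ 2.31253718e-03, -4.49223590e+01, -2.31658888e+01, -3.02132903e-04,
        3.62102801e-03,  1.30072380e-06]), 'tool_pos': array([ 0.13167998, -0.53373444,  0.23078325]), 'orientation': array([-5.22760136e-04,  7.87210502e-01, -6.16684031e-01, -3.97328265e-04]), 'contact_force': array([ 0.43525614, -0.27964195, -0.99139272]), 'ft_torque': array([ 0.02151586, -0.00465027,  0.02399272]), 'width': 0.08509819812235266}
{'fx': 597.6766483830767, 'fy': 597.6766483830767, 'cx': 312.92297996224926, 'cy': 233.26640183719263, 'k1': -0.09855176323787161, 'world_to_cam': array([[ 0.01067376, -0.99994111, -0.00195993,  0.06175405],
       [-0.97839533, -0.01003903, -0.20649891,  0.55552392],
       [ 0.20646707,  0.0041217 , -0.97844487,  1.59499185],
       [ 0.        ,  0.        ,  0.        ,  1.        ]])} {'fx': 453.7914410017446, 'fy': 453.7914410017446, 'cx': 321.99191297435357, 'cy': 243.33653110334188, 'k1': -0.09863613775551892, 'world_to_cam': array([[-0.99739508, -0.07118649, -0.0116422 ,  0.56381184],
       [-0.04509189,  0.74130198, -0.66965521,  0.06156965],
       [ 0.05630079, -0.66738584, -0.74258088,  1.08099023],
       [ 0.        ,  0.        ,  0.        ,  1.        ]])}
```

View pics/t0.png

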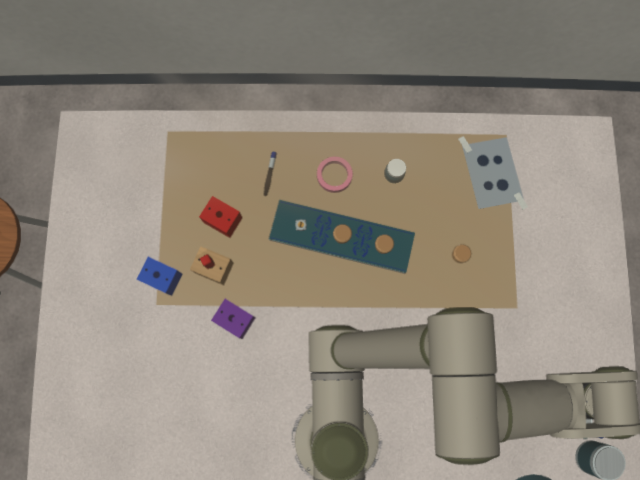

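View pics/s0.png

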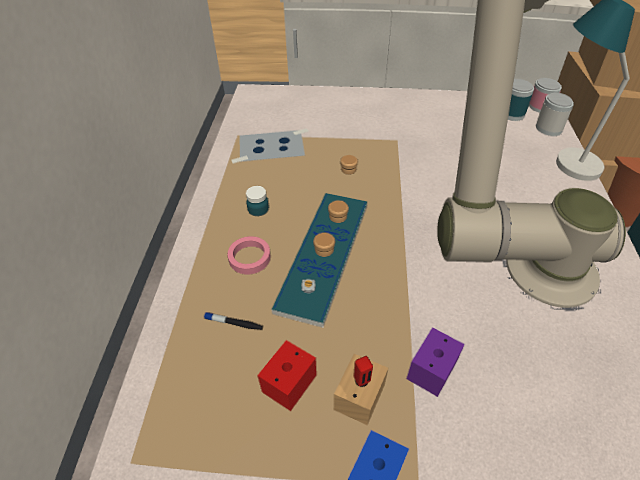

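Top view: wooden block with the red driver at about (208,262), bare fixing at (301,225), loose peg at (462,253). Side view: block at (362,385), fixing at (308,286), peg at (348,163). I'll enlarge these.

Run:
```python
from h import *
crop('t0',180,230,70,60,10,'t0a');crop('t0',260,195,80,60,10,'t0b');crop('t0',430,225,60,50,10,'t0c')
crop('s0',320,335,80,90,6,'s0a');crop('s0',270,250,80,60,10,'s0b');crop('s0',320,140,60,45,10,'s0c')
```

```text
(no output)
```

View pics/t0a.png

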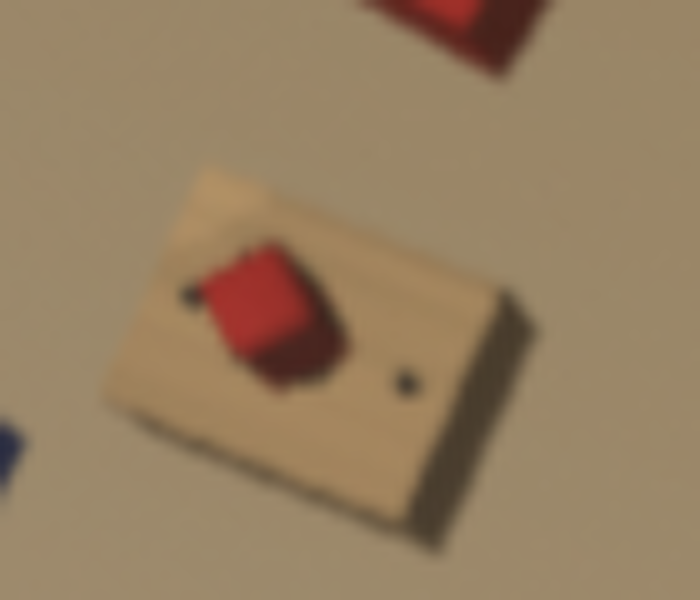

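View pics/t0b.png

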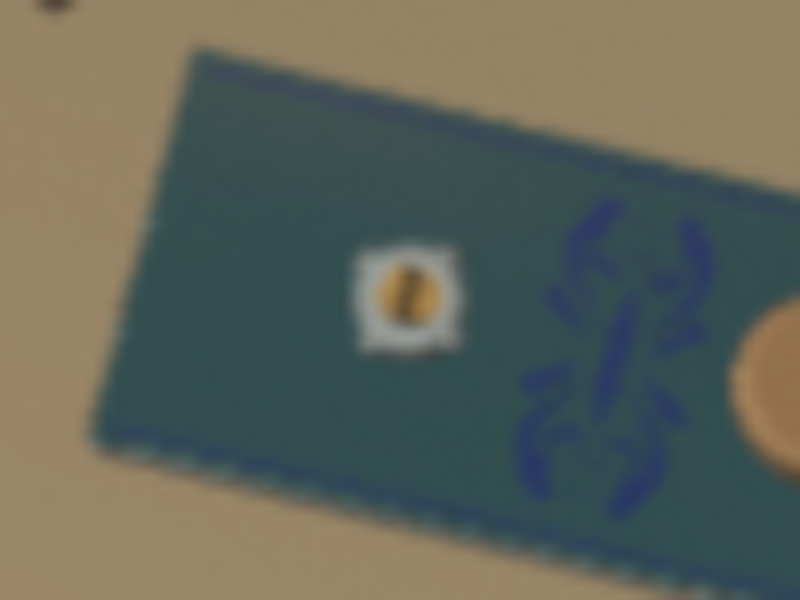

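View pics/t0c.png

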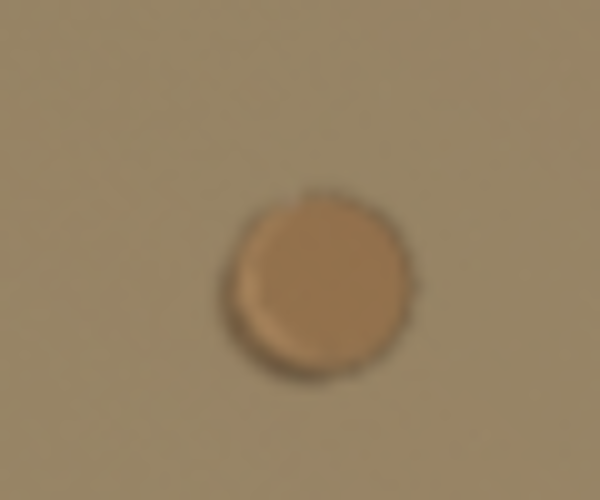

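View pics/s0a.png

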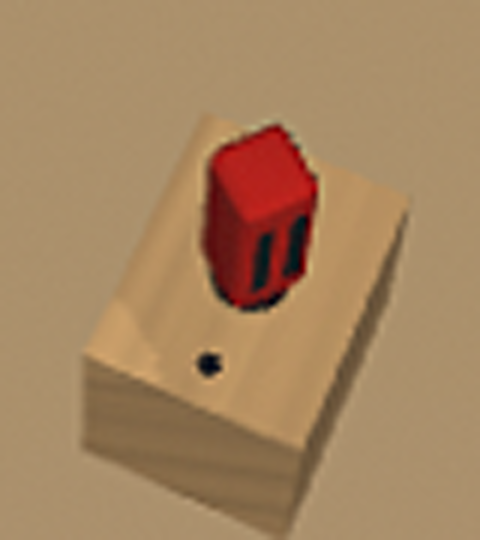

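View pics/s0b.png

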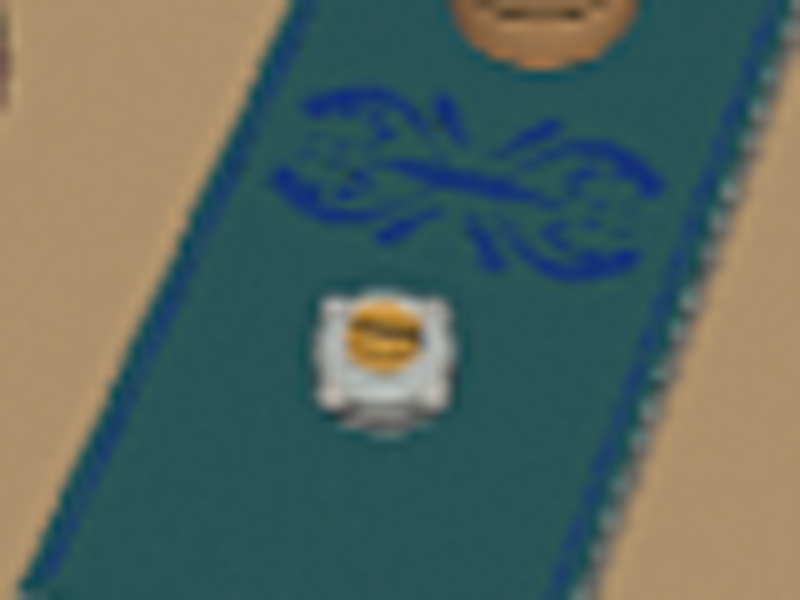

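View pics/s0c.png

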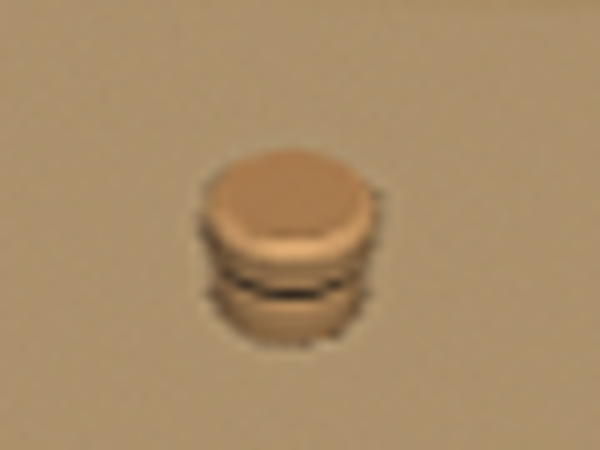

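```bash
cat > m.py <<'E'
from h import *
T=cal('t0');S=cal('s0')
def cv(x0,y0,k): return lambda X,Y:(x0+(X+.5)/k-.5, y0+(Y+.5)/k-.5)
ta=cv(180,230,10);tb=cv(260,195,10);tc=cv(430,225,10);sa=cv(320,335,6);sb=cv(270,250,10);sc=cv(320,140,10)
E
python3 - <<'E'
from m import *
def show(n,c,f,pts,z):
    print(n,[np.round(atz(c,f(*p),z)*1000,1)[:2].tolist() for p in pts])
show('handle T',T,ta,[(200,288),(272,242),(318,312),(250,358)],.145)
show('handle S',S,sa,[(210,158),(280,125),(317,182),(245,222)],.145)
show('block T',T,ta,[(205,165),(505,292),(402,520),(105,395)],.075)
show('block S',S,sa,[(205,115),(408,200),(302,447),(85,352)],.075)
show('holes T',T,ta,[(190,295),(407,382)],.075)
show('holes S',S,sa,[(209,364)],.075)
show('bolt T',T,tb,[(410,295),(418,265),(403,325)],.0395)
show('bolt S',S,sb,[(385,337),(350,325),(418,340)],.0395)
show('boss T',T,tb,[(407,298),(357,257),(450,255),(455,343),(366,345)],.029)
show('boss S',S,sb,[(330,308),(437,308),(437,397),(330,397)],.029)
show('boardedge T',T,tb,[(195,48),(92,440)],.020)
show('peg T',T,tc,[(323,285)],.034)
show('peg S',S,sc,[(290,195)],.038)
E
```

```text
handle T [[466.7, 361.8], [479.1, 343.5], [460.7, 330.6], [448.4, 347.8]]
handle S [[483.0, 347.8], [463.3, 336.2], [452.6, 353.5], [472.7, 367.0]]
block T [[512.4, 375.8], [478.2, 292.0], [415.5, 317.6], [448.5, 400.1]]
block S [[482.9, 296.4], [419.4, 322.1], [451.6, 403.1], [516.4, 377.7]]
holes T [[476.3, 378.2], [453.1, 317.8]]
holes S [[479.4, 379.1]]
bolt T [[584.8, 102.7], [593.5, 100.5], [576.2, 104.5]]
bolt S [[588.3, 108.6], [596.4, 105.8], [580.8, 109.0]]
boss T [[586.3, 103.8], [598.1, 118.1], [598.9, 91.8], [573.5, 90.0], [572.6, 115.1]]
boss S [[602.6, 93.3], [578.3, 91.8], [576.2, 116.7], [600.1, 118.3]]
boardedge T [[661.3, 165.9], [546.3, 192.5]]
peg T [[507.5, -350.4]]
peg S [[512.3, -348.0]]
```

```bash
cat >> h.py <<'E'
from scipy.spatial.transform import Rotation as Ro
def st(): 
    s=env.sense(); q=s['orientation']; R=Ro.from_quat([q[1],q[2],q[3],q[0]]).as_matrix()
    return s,R
def d(P,P0=None,yaw=None):
    "tool-frame delta to world P (mm)"
    s,R=st(); P0=s['tool_pos']*1000 if P0 is None else np.array(P0)
    if yaw is not None: 
        a=np.deg2rad(yaw); R=np.array([[np.cos(a),np.sin(a),0],[np.sin(a),-np.cos(a),0],[0,0,-1]])
    return np.round(R.T@(np.array(P)-P0),1)
def rep():
    s,R=st(); print('t',round(s['clock'],2),'pos',np.round(s['tool_pos']*1000,1),'yaw',round(np.degrees(np.arctan2(R[1,0],R[0,0])),2),'tilt',np.round(R[:2,2],4),'w',round(s['width']*1000,1),'F',np.round(s['contact_force'],1),'M',np.round(s['ft_torque'],2),'j',np.round(s['joint_pos'],2))
E
python3 - <<'E'
from h import *
rep(); print(d([480,-150,231]), d([465.7,348.3,231],[480,-150,231]))
print(d([465.7,348.3,231],[480,-150,231],-58))
E
```

```text
t 0.1 pos [ 131.7 -533.7  230.8] yaw -76.15 tilt [0.     0.0013] w 85.1 F [ 0.4 -0.3 -1. ] M [ 0.02 -0.    0.02] j [-1.54  0.38  1.3   0.    1.46 -0.22]
[-2.892e+02 -4.301e+02  3.000e-01] [-487.2 -105.4    0.7]
[-430.2 -251.9    0. ]
```

Request:
drive_tool --pt "0 0 0 -0.029 -0.043 0 -1" --pt "0 0 0 -0.029 -0.043 0 -1" --pt "0 0 0 -0.029 -0.043 0 -1" --pt "0 0 0 -0.029 -0.043 0 -1" --pt "0 0 0 -0.029 -0.043 0 -1" --pt "0 0 0 -0.029 -0.043 0 -1" --pt "0 0 0 -0.029 -0.043 0 -1" --pt "0 0 0 -0.029 -0.043 0 -1" --pt "0 0 0 -0.029 -0.043 0 -1" --pt "0 0 0 -0.029 -0.043 0 -1" --pt "0 0 -0.16 0 0 0 -1" --pt "0 0 -0.157 0 0 0 -1"

```text
clock: 1.6
tool_pos: [0.4799, -0.1487, 0.2309]
orientation: [0.0, 0.876, -0.482, -0.001]
contact_force: [1.0, -0.2, 0.5]
width: 0.0853
```

Run:
```python
from h import *
rep(); print(d([465.7,348.3,231]))
```

```text
t 1.6 pos [ 479.9 -148.7  230.9] yaw -57.6 tilt [-0.0009  0.0005] w 85.3 F [ 1.  -0.2  0.5] M [-0.05 -0.02 -0.05] j [-0.54  0.3   1.43 -0.    1.42  0.47]
[-4.272e+02 -2.543e+02  1.000e-01]
```

Motion tracks well. On to above the block.

Request:
drive_tool --pt "0 0 0 -0.0427 -0.0254 0 -1" --pt "0 0 0 -0.0427 -0.0254 0 -1" --pt "0 0 0 -0.0427 -0.0254 0 -1" --pt "0 0 0 -0.0427 -0.0254 0 -1" --pt "0 0 0 -0.0427 -0.0254 0 -1" --pt "0 0 0 -0.0427 -0.0254 0 -1" --pt "0 0 0 -0.0427 -0.0254 0 -1" --pt "0 0 0 -0.0427 -0.0254 0 -1" --pt "0 0 0 -0.0427 -0.0254 0 -1" --pt "0 0 0 -0.0427 -0.0254 0 -1" --pt "0 0 0 0 0 0 -1"

```text
clock: 2.98
tool_pos: [0.4679, 0.3498, 0.2304]
orientation: [0.0, 0.876, -0.483, -0.0]
contact_force: [-0.3, -0.5, -0.3]
width: 0.0853
```

Run:
```python
from h import *
rep(); grab('top','t1');grab('side','s1')
p=np.array([[465.7,348.3,231]])/1000
print(proj(cal('t1'),st()[0]['tool_pos']),proj(cal('s1'),st()[0]['tool_pos']))
crop('s1',280,240,160,150,5,'s1a');crop('t1',150,190,120,100,6,'t1a')
```

```text
t 2.98 pos [467.9 349.8 230.4] yaw -57.76 tilt [-0.0012 -0.0001] w 85.3 F [-0.3 -0.5 -0.3] M [0.01 0.   0.07] j [0.44 0.44 1.2  0.   1.5  1.45]
[[198.96628862 251.94785711]] [[366.33708486 335.13929242]]
```

View pics/s1a.png

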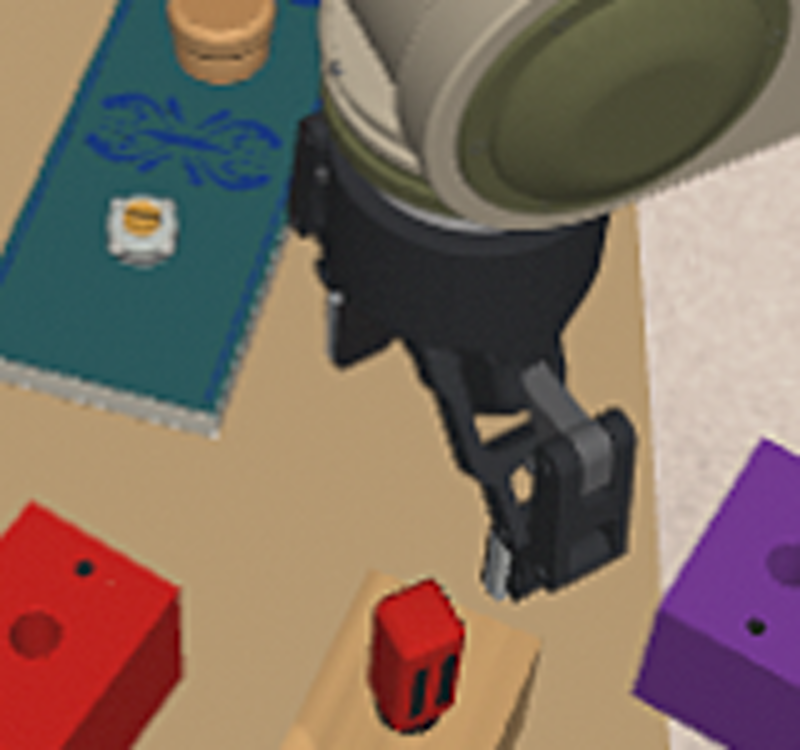

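View pics/t1a.png

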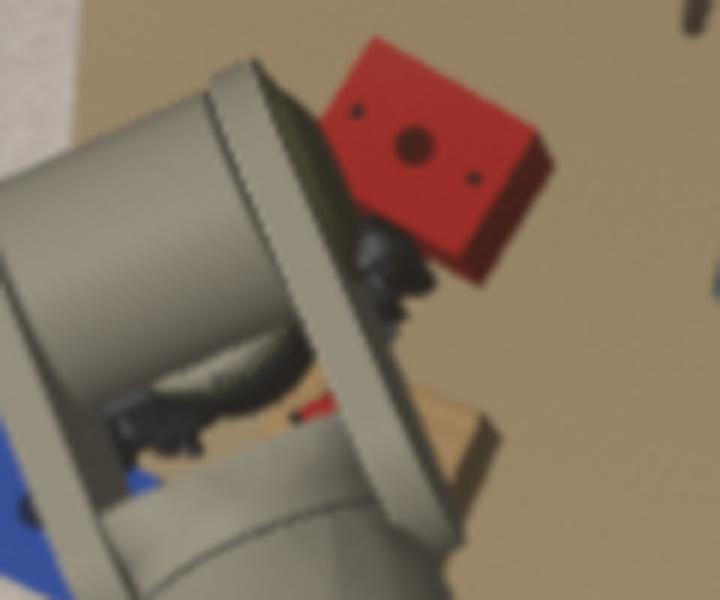

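Run:
```python
from h import *
print(d([465.7,348.3,98]))
```

```text
[ -2.5   1.6 132.8]
```

Request:
drive_tool --pt "0 0 0 -0.0025 0 0.04 -1" --pt "0 0 0 0 0.0016 0.04 -1" --pt "0 0 0 0 0 0.03 -1" --pt "0 0 0 0 0 0.0228 -1" --pt "0 0 0 0 0 0 -1"

```text
clock: 3.7
tool_pos: [0.4657, 0.347, 0.0974]
orientation: [0.001, 0.874, -0.485, -0.001]
contact_force: [0.5, 0.1, 0.8]
width: 0.0851
```

Run:
```python
from h import *
rep(); grab('side','s2')
crop('s2',300,260,120,150,5,'s2a')
```

```text
t 3.7 pos [465.7 347.   97.4] yaw -58.08 tilt [-0.0031 -0.0016] w 85.1 F [0.5 0.1 0.8] M [0.02 0.02 0.04] j [ 0.44  0.56  1.41 -0.    1.18  1.45]
```

View pics/s2a.png

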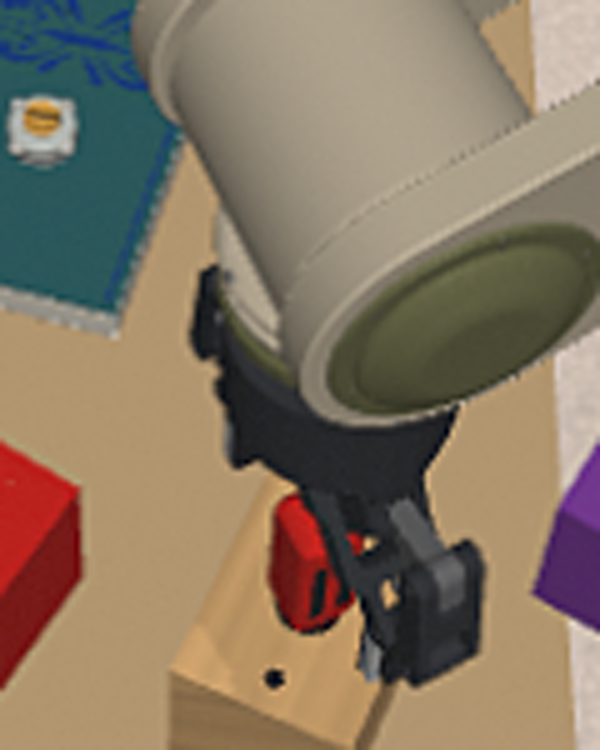

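Request:
drive_tool --pt "0 0 0 0 0 0 0" --pt "0 0 0 0 0 0 0.2" --pt "0 0 0 0 0 0 0.4" --pt "0 0 0 0 0 0 1" --pt "0 0 0 0 0 0 1" --pt "0 0 0 0 0 0 1" --pt "0 0 0 0 0 0 1"

```text
clock: 4.62
tool_pos: [0.4663, 0.3487, 0.0991]
orientation: [-0.0, 0.875, -0.485, 0.0]
contact_force: [-0.3, -0.7, 5.1]
width: 0.0252
```

Run:
```python
from h import *
rep(); grab('side','s3')
crop('s3',300,260,120,150,5,'s3a')
```

```text
t 4.62 pos [466.3 348.7  99.1] yaw -57.98 tilt [0.0009 0.0004] w 25.2 F [-0.3 -0.7  5.1] M [-0.09  0.16  0.04] j [ 0.44  0.56  1.4  -0.    1.18  1.45]
```

View pics/s3a.png

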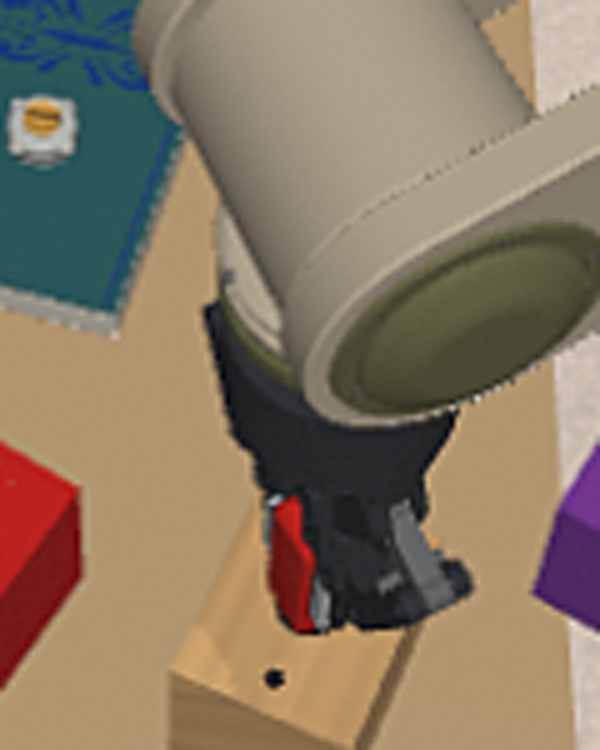

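Request:
drive_tool --pt "0 0 0 0 0 -0.02 1" --pt "0 0 0 0 0 -0.03 1" --pt "0 0 0 0 0 -0.03 1" --pt "0 0 0 0 0 -0.03 1" --pt "0 0 0 0 0 -0.02 1" --pt "0 0 0 0 0 0 1" --pt "0 0 0 0 0 0 1"

```text
clock: 5.55
tool_pos: [0.4656, 0.3483, 0.2272]
orientation: [0.001, 0.875, -0.485, -0.001]
contact_force: [-0.7, 0.5, -1.6]
width: 0.0254
```

Run:
```python
from h import *
rep(); grab('side','s4');grab('top','t4')
crop('s4',310,240,100,150,5,'s4a');crop('t4',150,190,120,100,6,'t4a')
```

```text
t 5.55 pos [465.6 348.3 227.2] yaw -57.98 tilt [-0.0021 -0.001 ] w 25.4 F [-0.7  0.5 -1.6] M [-0.01 -0.03  0.01] j [0.44 0.44 1.21 0.   1.49 1.45]
```

View pics/s4a.png

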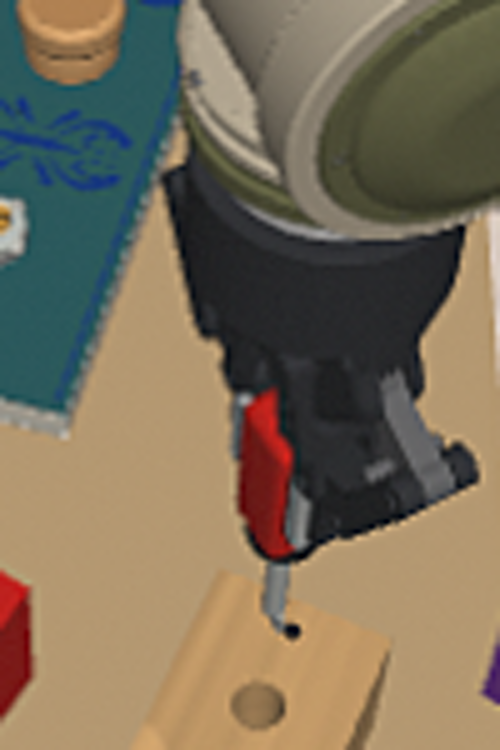

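View pics/t4a.png

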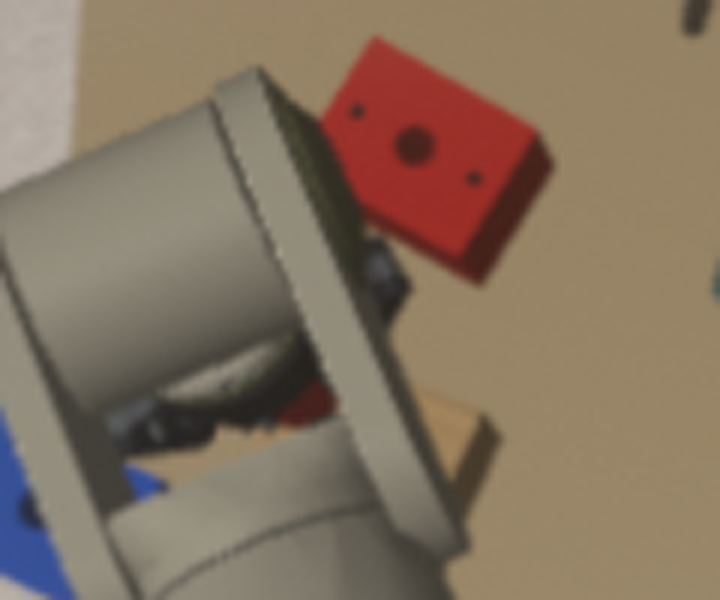

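Run:
```python
from m import *
crop('s4',345,340,50,50,14,'s4b')
f=cv(310,240,5); print(atz(S,f(258,706),.075), proj(S,[.4657,.3483,.142]))
```

```text
[0.4678404  0.35063456 0.075     ] [[364.64463133 362.54045296]]
```

View pics/s4b.png

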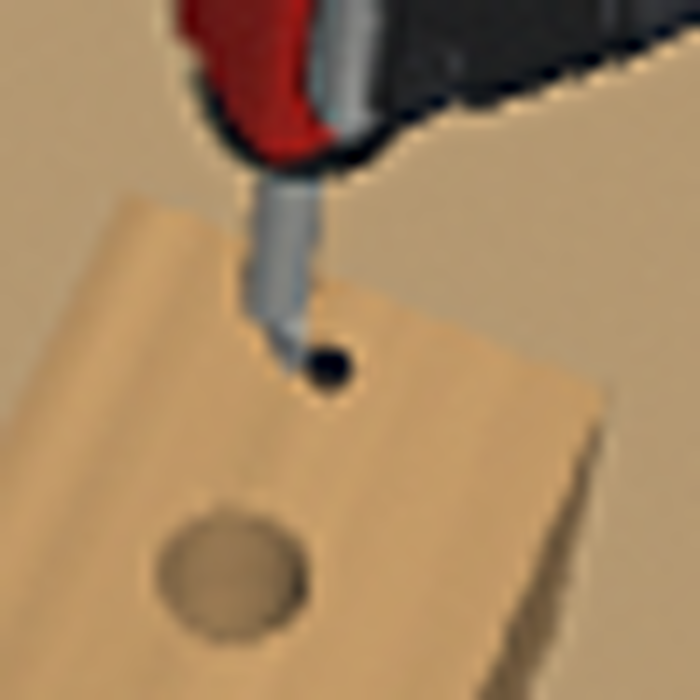

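Request:
drive_tool --pt "0 0 -0.16 0 0 0 1" --pt "0 0 -0.16 0 0 0 1" --pt "0 0 -0.16 0 0 0 1" --pt "0 0 -0.16 0 0 0 1" --pt "0 0 -0.16 0 0 0 1" --pt "0 0 0 0 0 0 1"

```text
clock: 6.4
tool_pos: [0.4659, 0.3485, 0.2278]
orientation: [0.0, 0.994, -0.106, -0.001]
contact_force: [0.5, 0.0, -0.9]
width: 0.0254
```

Run:
```python
from m import *
rep(); print(d([586.8,105,160])); grab('side','s5'); crop('s5',345,340,50,50,14,'s5b')
f=cv(345,340,14);print(atz(S,f(278,345),.1411))
print(atz(S,sb(385,330),.0395))
```

```text
t 6.4 pos [465.9 348.5 227.8] yaw -12.23 tilt [-0.0012 -0.0005] w 25.4 F [ 0.5  0.  -0.9] M [ 0.01 -0.04  0.05] j [0.44 0.44 1.21 0.   1.49 0.65]
[169.8 212.3  67.7]
[0.46604135 0.35094485 0.1411    ]
[0.58845796 0.10667335 0.0395    ]
```

View pics/s5b.png

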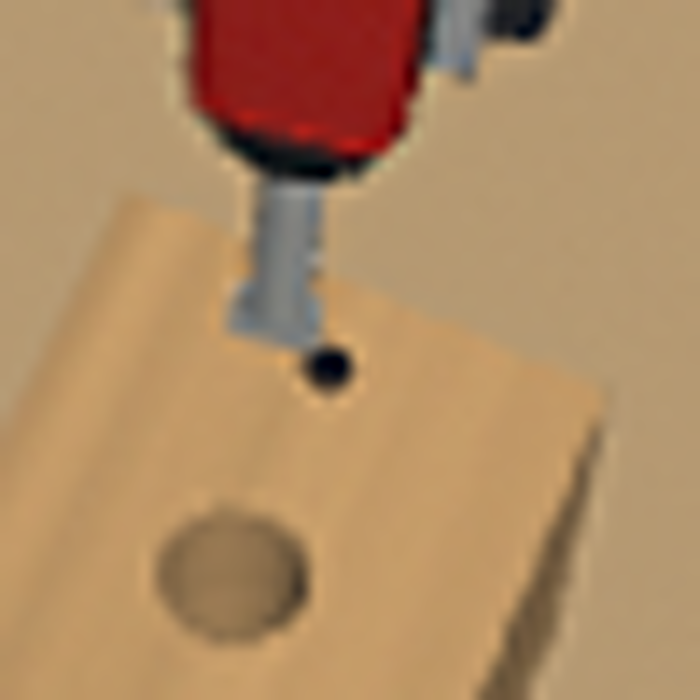

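Request:
drive_tool --pt "0 0 0 0.0285 0.0353 0 1" --pt "0 0 0 0.0285 0.0353 0 1" --pt "0 0 0 0.0285 0.0353 0 1" --pt "0 0 0 0.0285 0.0353 0 1" --pt "0 0 0 0.0285 0.0353 0 1" --pt "0 0 0 0.0285 0.0353 0 1" --pt "0 0 0 0 0 0.045 1" --pt "0 0 0 0 0 0.033 1" --pt "0 0 0 0 0 0 1"

```text
clock: 7.58
tool_pos: [0.5875, 0.1054, 0.1483]
orientation: [0.0, 0.994, -0.107, -0.003]
contact_force: [-0.2, -0.5, 0.3]
width: 0.0253
```

Run:
```python
from m import *
rep(); print(d([588.2,105.2,150])); grab('side','s6'); crop('s6',280,245,56,56,14,'s6b')
```

```text
t 7.58 pos [587.5 105.4 148.3] yaw -12.3 tilt [-0.0055  0.0002] w 25.3 F [-0.2 -0.5  0.3] M [0.   0.   0.04] j [-0.02  0.53  1.29  0.    1.32  0.19]
[ 0.7  0.  -1.7]
```

View pics/s6b.png

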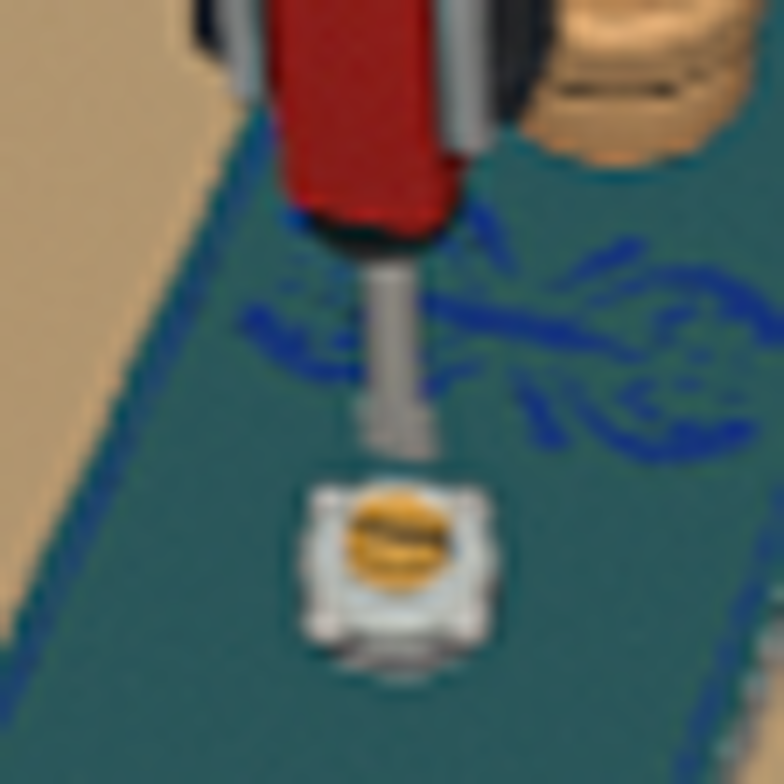

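Run:
```python
from m import *
f=cv(280,245,14)
print(atz(S,f(400,452),.0622),atz(S,f(401,530),.0395))
print([atz(S,f(*p),.0395)[:2] for p in [(347,520),(452,541),(400,490),(360,524),(440,538)]])
b=atz(S,f(401,530),.0395)
for k in ([0,8.5],[0,-8.5],[8.5,0],[-8.5,0],[0,2],[0,-2]): print(k,(proj(S,b+np.array([k[0],k[1],0])/1000)[0]-[280,245]+.5)*14-.5)
```

```text
[0.58741347 0.10804449 0.0622    ] [0.58821098 0.1062173  0.0395    ]
[array([0.59702023, 0.10476906]), array([0.57988846, 0.10789166]), array([0.58910392, 0.09822202]), array([0.59486665, 0.10543556]), array([0.58185147, 0.10741621])]
[0, 8.5] [396.12673091 572.67594994]
[0, -8.5] [405.82191341 487.78404241]
[8.5, 0] [348.04953461 527.31630007]
[-8.5, 0] [454.0077105  532.67891903]
[0, 2] [399.85799398 539.99978208]
[0, -2] [402.13916283 520.02568425]
```

Request:
drive_tool --pt "0 0 0 0.001 0.0008 0.01 1" --pt "0 0 0 0 0 0.01 1" --pt "0 0 0 0 0 0 1" --pt "0 0 0 0 0 0.002 1" --pt "0 0 0 0 0 0.001 1" --pt "0 0 0 0 0 0.001 1" --pt "0 0 0 0 0 0 1"

```text
clock: 8.5
tool_pos: [0.5895, 0.1045, 0.1265]
orientation: [-0.0, 0.994, -0.106, 0.0]
contact_force: [0.1, -0.6, -0.3]
width: 0.0252
```

Run:
```python
from m import *
rep(); grab('side','s7'); crop('s7',280,245,56,56,14,'s7b')
```

```text
t 8.5 pos [589.5 104.5 126.5] yaw -12.15 tilt [0. 0.] w 25.2 F [ 0.1 -0.6 -0.3] M [ 0.01  0.06 -0.01] j [-0.02  0.55  1.32  0.    1.27  0.19]
```

View pics/s7b.png

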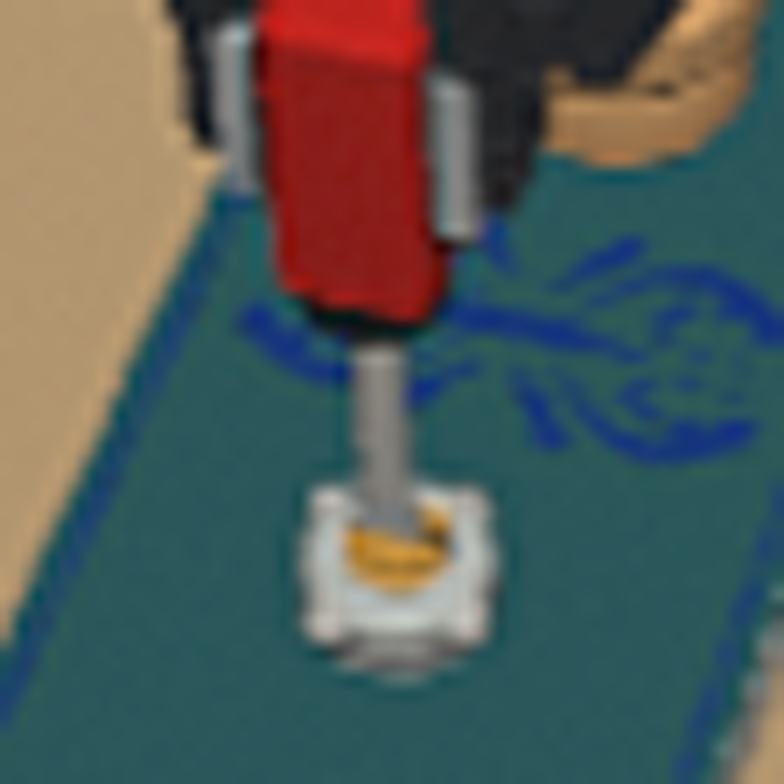

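Request:
drive_tool --pt "0 0 0 -0.0015 0 0 1" --pt "0 0 0 0 0 0.001 1" --pt "0 0 0 0 0 0.001 1" --pt "0 0 0 0 0 0.001 1" --pt "0 0 0 0 0 0 1"

```text
clock: 9.18
tool_pos: [0.588, 0.1045, 0.1233]
orientation: [0.0, 0.994, -0.106, -0.0]
contact_force: [-0.0, -2.1, -1.1]
width: 0.0252
```

Run:
```python
from m import *
rep(); grab('side','s8'); crop('s8',280,245,56,56,14,'s8b')
```

```text
t 9.18 pos [588.  104.5 123.3] yaw -12.15 tilt [-0.0003 -0.0006] w 25.2 F [-0.  -2.1 -1.1] M [-0.48  0.11  0.  ] j [-0.02  0.56  1.33 -0.    1.26  0.19]
```

View pics/s8b.png

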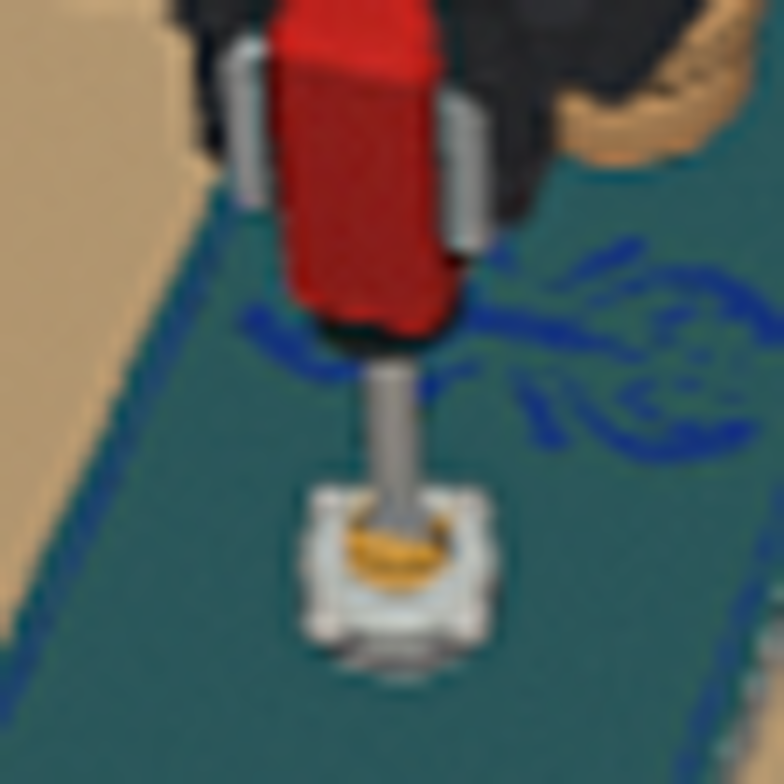

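Request:
drive_tool --pt "0 0 0 0 0.0006 0 1" --pt "0 0 0 0 0 0.001 1" --pt "0 0 0 0 0 0 1"

```text
clock: 9.6
tool_pos: [0.5878, 0.1042, 0.1224]
orientation: [-0.0, 0.994, -0.106, -0.0]
contact_force: [-0.3, -1.1, -1.1]
width: 0.025
```

Run:
```python
from m import *
rep()
```

```text
t 9.6 pos [587.8 104.2 122.4] yaw -12.15 tilt [-0.0002  0.0001] w 25.0 F [-0.3 -1.1 -1.1] M [-0.28 -0.03  0.02] j [-0.02  0.56  1.33  0.    1.26  0.19]
```

Request:
drive_tool --pt "0 0 0 0 0.0004 0 1" --pt "0 0 0.1 0 0 0 1" --pt "0 0 0.1 0 0 0 1" --pt "0 0 0.1 0 0 0 1" --pt "0 0 0.1 0 0 0 1" --pt "0 0 0 0 0 0 1"

```text
clock: 10.35
tool_pos: [0.5874, 0.1039, 0.1224]
orientation: [0.0, 0.954, -0.301, -0.0]
contact_force: [-0.5, -0.8, -0.9]
width: 0.0252
```

Run:
```python
from m import *
rep(); grab('side','s9'); crop('s9',280,245,56,56,14,'s9b')
```

```text
t 10.35 pos [587.4 103.9 122.4] yaw -35.01 tilt [-0.0009  0.0001] w 25.2 F [-0.5 -0.8 -0.9] M [-0.29  0.39  0.07] j [-0.02  0.56  1.33  0.    1.26  0.59]
```

View pics/s9b.png

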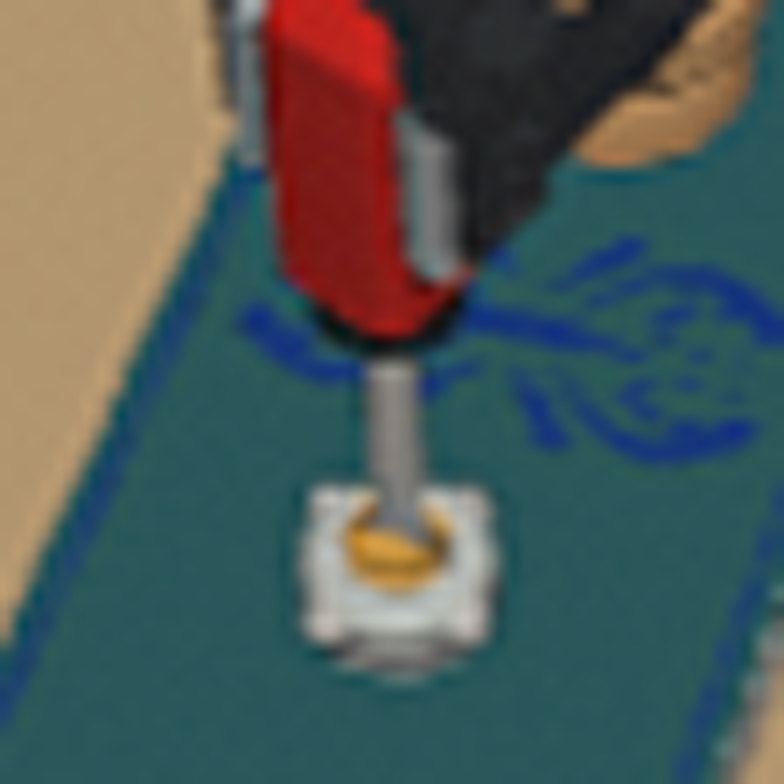

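Request:
drive_tool --pt "0 0 0.1 0 0 0 1" --pt "0 0 0.1 0 0 0 1" --pt "0 0 0.1 0 0 0 1" --pt "0 0 0.1 0 0 0 1" --pt "0 0 0.1 0 0 0 1" --pt "0 0 0.05 0 0 0 1" --pt "0 0 0 0 0 0 1"

```text
clock: 11.28
tool_pos: [0.5875, 0.1043, 0.1224]
orientation: [-0.0, 0.836, -0.548, -0.001]
contact_force: [-1.5, 0.7, -1.0]
width: 0.0256
```

Run:
```python
from m import *
rep()
```

```text
t 11.28 pos [587.5 104.3 122.4] yaw -66.46 tilt [-0.0007  0.0009] w 25.6 F [-1.5  0.7 -1. ] M [0.38 0.47 0.03] j [-0.02  0.56  1.33  0.    1.26  1.14]
```

Request:
drive_tool --pt "0 0 0.08 0 0 0 1" --pt "0 0 0.08 0 0 0 1" --pt "0 0 0.05 0 0 0 1" --pt "0 0 0 0 0 0 1"

```text
clock: 11.78
tool_pos: [0.5876, 0.1044, 0.1224]
orientation: [-0.0, 0.775, -0.633, -0.001]
contact_force: [-1.9, 2.8, -1.2]
width: 0.0253
```

Run:
```python
from m import *
rep(); grab('side','s10'); crop('s10',280,245,56,56,14,'s10b')
```

```text
t 11.78 pos [587.6 104.4 122.4] yaw -78.47 tilt [-0.0005  0.0011] w 25.3 F [-1.9  2.8 -1.2] M [0.78 0.43 0.04] j [-0.02  0.56  1.33  0.    1.26  1.35]
```

View pics/s10b.png

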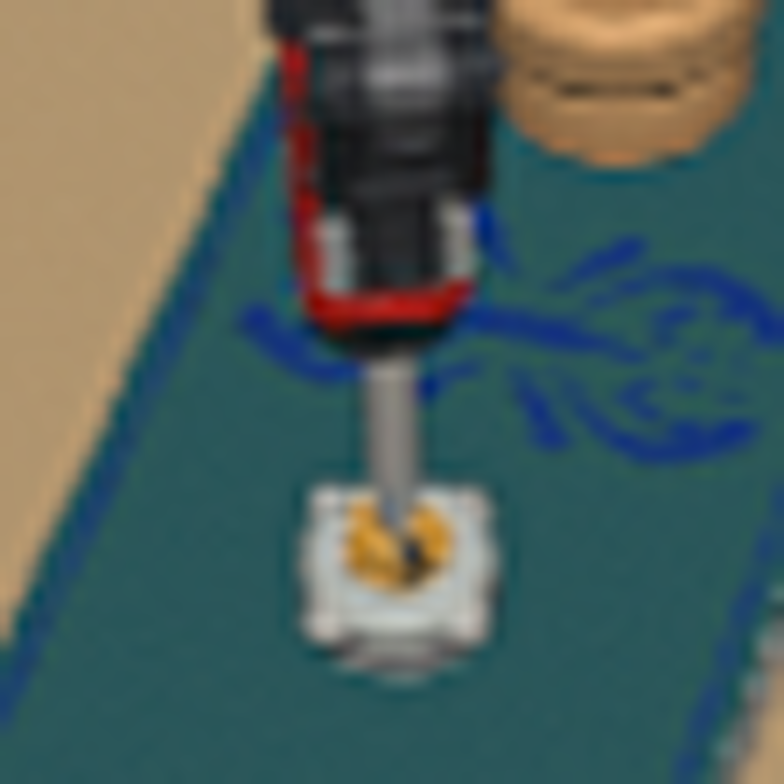

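Request:
drive_tool --pt "0 0 0.06 0 0 0 1" --pt "0 0 0 0 0 0 1"

```text
clock: 12.08
tool_pos: [0.5876, 0.1043, 0.1224]
orientation: [-0.0, 0.755, -0.656, -0.0]
contact_force: [-1.5, 3.7, -1.6]
width: 0.0251
```

Run:
```python
from m import *
rep()
```

```text
t 12.07 pos [587.6 104.3 122.4] yaw -81.93 tilt [-0.0004  0.0009] w 25.1 F [-1.5  3.7 -1.6] M [ 1.09  0.44 -0.02] j [-0.02  0.56  1.33  0.    1.26  1.41]
```

Request:
drive_tool --pt "0 0 0.06 0 0 0 1" --pt "0 0 0 0 0 0 1"

```text
clock: 12.32
tool_pos: [0.5877, 0.1043, 0.1225]
orientation: [-0.0, 0.735, -0.678, -0.0]
contact_force: [-1.2, 5.0, -0.9]
width: 0.0253
```

Run:
```python
from m import *
rep(); grab('side','s11'); crop('s11',280,245,56,56,14,'s11b')
```

```text
t 12.32 pos [587.7 104.3 122.5] yaw -85.35 tilt [-0.0002  0.0009] w 25.3 F [-1.2  5.  -0.9] M [1.26 0.4  0.05] j [-0.02  0.56  1.33  0.    1.26  1.47]
```

View pics/s11b.png

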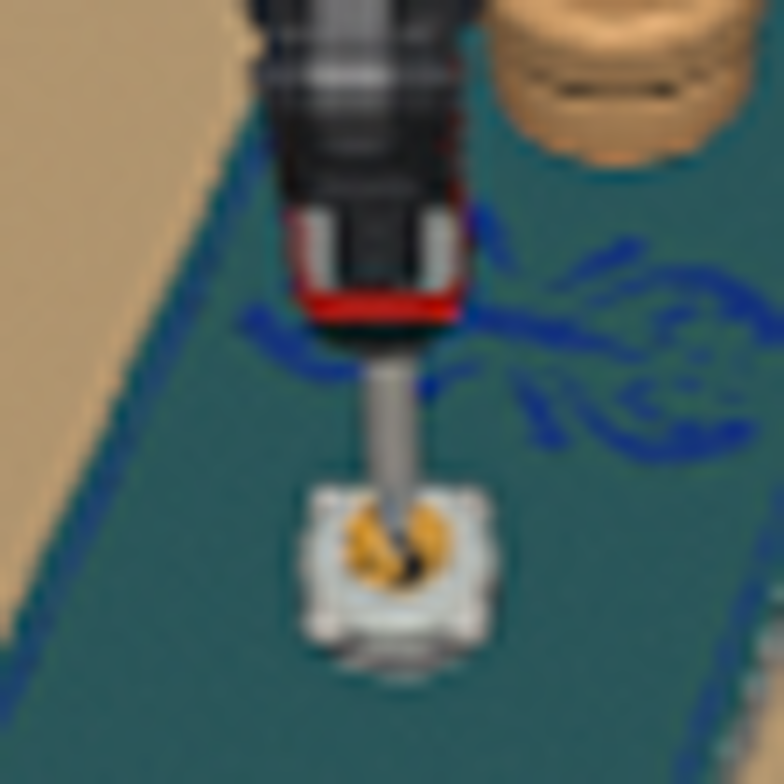

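```bash
cat >> m.py <<'E'
def warp(fn,cx,cy,z,r,out,N=480):
    c=cal(fn); im=cv2.imread('pics/'+fn+'.png')
    g=np.linspace(-r,r,N); X,Y=np.meshgrid(g,-g)   # x right, y up
    P=np.stack([cx+X.ravel(),cy+Y.ravel(),np.full(X.size,z)],1)/1000
    uv=proj(c,P).astype(np.float32).reshape(N,N,2)
    cv2.imwrite('pics/'+out+'.png',cv2.remap(im,uv[...,0],uv[...,1],cv2.INTER_CUBIC))
E
python3 - <<'E'
from m import *
warp('s11',588.2,106.2,39.5,14,'w11'); warp('s6',588.2,106.2,39.5,14,'w6')
a=cv2.imread('pics/w6.png');b=cv2.imread('pics/w11.png');cv2.imwrite('pics/w.png',np.hstack([a,b])[:, ::1][:480,:960][::1]); 
cv2.imwrite('pics/wc.png',cv2.resize(np.hstack([a,b]),(800,400)))
E
```

```text
(no output)
```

View pics/wc.png

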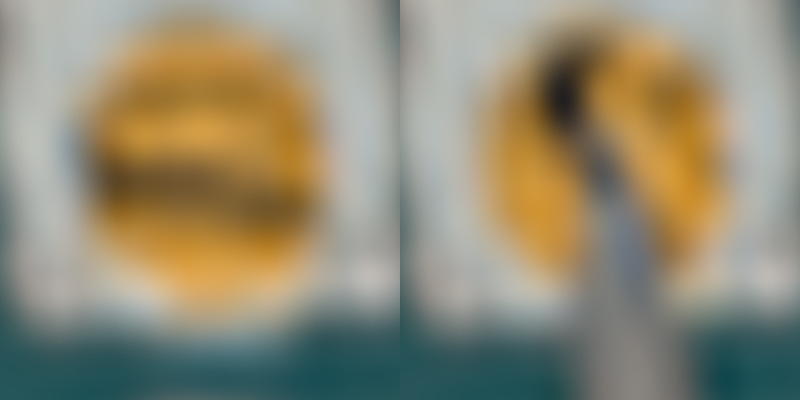

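Request:
drive_tool --pt "0 0 0.06 0 0 0 1" --pt "0 0 0.06 0 0 0 1" --pt "0 0 0 0 0 0 1"

```text
clock: 12.75
tool_pos: [0.5878, 0.1042, 0.1225]
orientation: [0.0, -0.693, 0.721, 0.0]
contact_force: [-1.4, 4.0, -1.0]
width: 0.0256
```

Run:
```python
from m import *
rep(); grab('side','s12'); 
warp('s11',588.2,106.2,39.5,14,'w11'); warp('s12',588.2,106.2,39.5,14,'w12')
a=cv2.imread('pics/w12.png');b=cv2.imread('pics/w11.png')
cv2.imwrite('pics/wd.png',cv2.resize(np.hstack([b,a]),(800,400)))
```

```text
t 12.75 pos [587.8 104.2 122.5] yaw -92.23 tilt [0.0002 0.0008] w 25.6 F [-1.4  4.  -1. ] M [1.3  0.25 0.06] j [-0.02  0.56  1.33  0.    1.26  1.59]
```

View pics/wd.png

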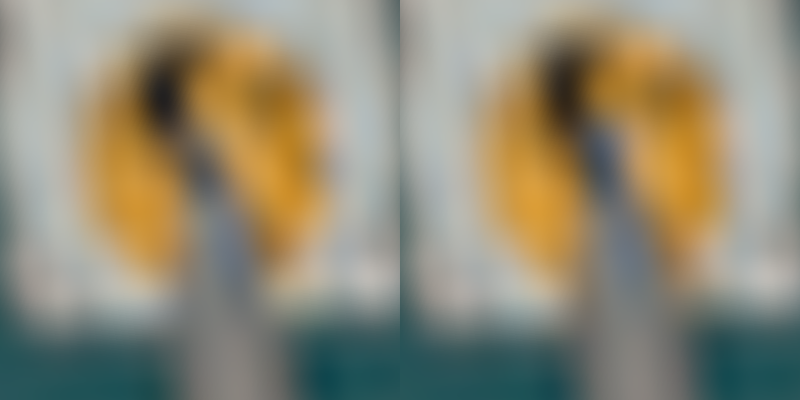

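Request:
drive_tool --pt "0 0 0 0 0 -0.005 1" --pt "0 0 0 0 0 -0.02 1" --pt "0 0 0 0 0 -0.01 1" --pt "0 0 0 0 0 0 1" --pt "0 0 0 0 0 0 1"

```text
clock: 13.42
tool_pos: [0.5876, 0.1036, 0.157]
orientation: [-0.0, -0.692, 0.721, 0.0]
contact_force: [-0.2, 0.4, -1.4]
width: 0.0254
```

Run:
```python
from m import *
rep(); grab('side','s13');  crop('s13',280,235,56,60,13,'s13b')
warp('s13',588.2,106.2,39.5,14,'w13'); warp('s6',588.2,106.2,39.5,14,'w6')
a=cv2.imread('pics/w13.png');b=cv2.imread('pics/w6.png')
cv2.imwrite('pics/we.png',cv2.resize(np.hstack([b,a]),(800,400)))
```

```text
t 13.43 pos [587.6 103.6 157. ] yaw -92.35 tilt [-0.0007 -0.0003] w 25.4 F [-0.2  0.4 -1.4] M [ 0.05  0.   -0.03] j [-0.02  0.52  1.28 -0.    1.34  1.59]
```

View pics/we.png

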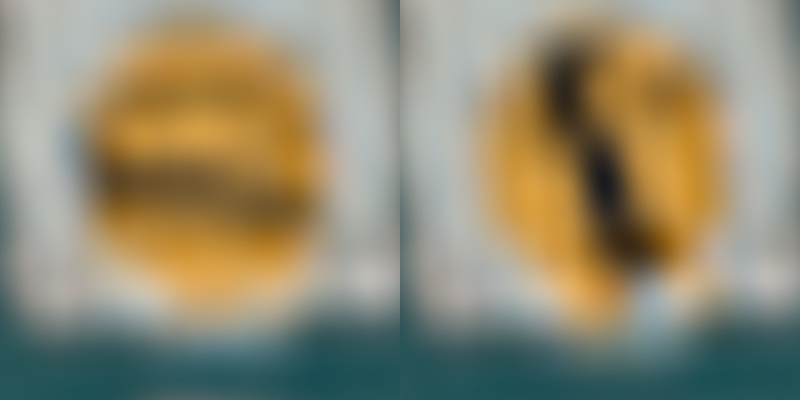

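View pics/s13b.png

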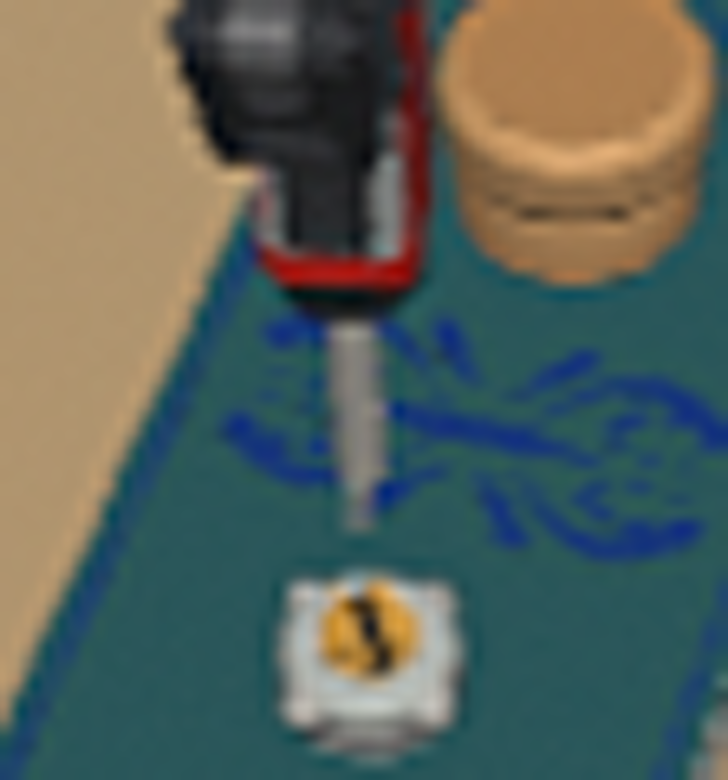

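Run:
```python
from m import *
print(d([465.7,348.3,228])); print(d([465.7,348.3,228],[587.6,103.6,228]))
```

```text
[-239.4  131.8  -71. ]
[-2.395e+02  1.318e+02  1.000e-01]
```

Request:
drive_tool --pt "0 0 0 0 0 -0.04 1" --pt "0 0 0 0 0 -0.031 1" --pt "0 0 0 -0.0399 0.022 0 1" --pt "0 0 0 -0.0399 0.022 0 1" --pt "0 0 0 -0.0399 0.022 0 1" --pt "0 0 0 -0.0399 0.022 0 1" --pt "0 0 0 -0.0399 0.022 0 1" --pt "0 0 0 -0.0399 0.022 0 1" --pt "0 0 0 0 0 0 1"

```text
clock: 14.6
tool_pos: [0.4641, 0.3506, 0.228]
orientation: [-0.0, -0.694, 0.72, 0.0]
contact_force: [0.5, -0.1, -1.1]
width: 0.0253
```

Run:
```python
from m import *
rep(); grab('side','s14');grab('top','t14')
ims=[]
for fn,cx,cy in (('t0',585,103.3),('t14',585,103.3),('s0',588.2,106.2),('s14',588.2,106.2)):
    warp(fn,cx,cy,39.5,14,'ww',400); ims.append(cv2.imread('pics/ww.png'))
cv2.imwrite('pics/wf.png',cv2.resize(np.vstack([np.hstack(ims[:2]),np.hstack(ims[2:])]),(600,600)))
ims=[]
for fn,cx,cy in (('t14',585,103.3),('s14',588.2,106.2)):
    warp(fn,cx,cy,29,28,'ww',400); ims.append(cv2.imread('pics/ww.png'))
cv2.imwrite('pics/wg.png',np.hstack(ims))
```

```text
t 14.6 pos [464.1 350.6 228. ] yaw -92.13 tilt [-0.001  -0.0002] w 25.3 F [ 0.5 -0.1 -1.1] M [-0.07 -0.03  0.01] j [0.44 0.44 1.21 0.   1.49 2.05]
```

View pics/wf.png

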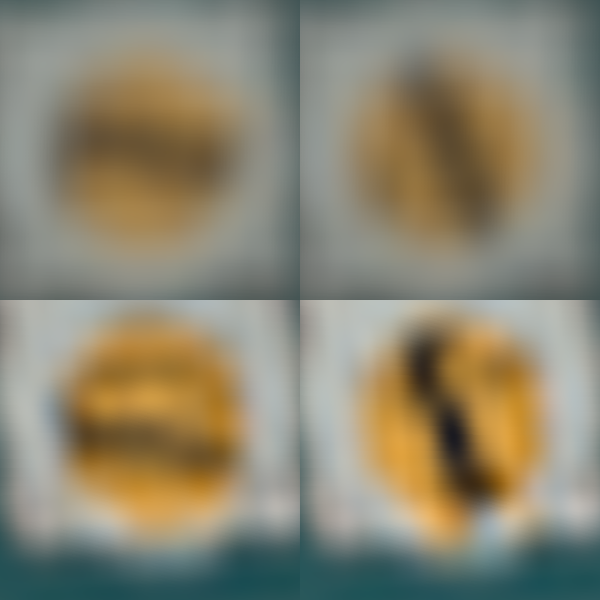

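View pics/wg.png

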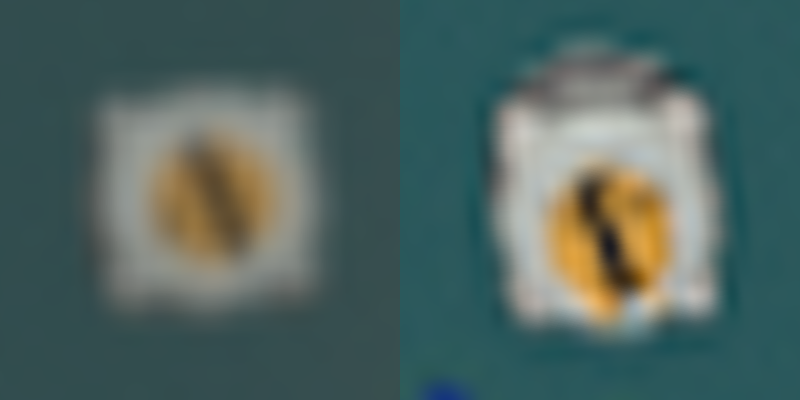

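Request:
drive_tool --pt "0 0 -0.1485 0 0 0 1" --pt "0 0 -0.1485 0 0 0 1" --pt "0 0 -0.1485 0 0 0 1" --pt "0 0 -0.1485 0 0 0 1" --pt "0 0 0 0 0 0 1"

```text
clock: 15.32
tool_pos: [0.4664, 0.3474, 0.2283]
orientation: [0.0, 0.873, -0.489, -0.0]
contact_force: [-0.0, -0.4, -1.6]
width: 0.0255
```

Run:
```python
from m import *
rep(); grab('side','s15'); crop('s15',345,340,50,50,14,'s15b'); print(d([465.7,348.3,98]))
```

```text
t 15.32 pos [466.4 347.4 228.3] yaw -58.49 tilt [-0.0003 -0.0003] w 25.5 F [-0.  -0.4 -1.6] M [-0.03  0.01  0.  ] j [ 0.44  0.44  1.21 -0.    1.49  1.46]
[-1.000e+00  1.000e-01  1.303e+02]
```

View pics/s15b.png

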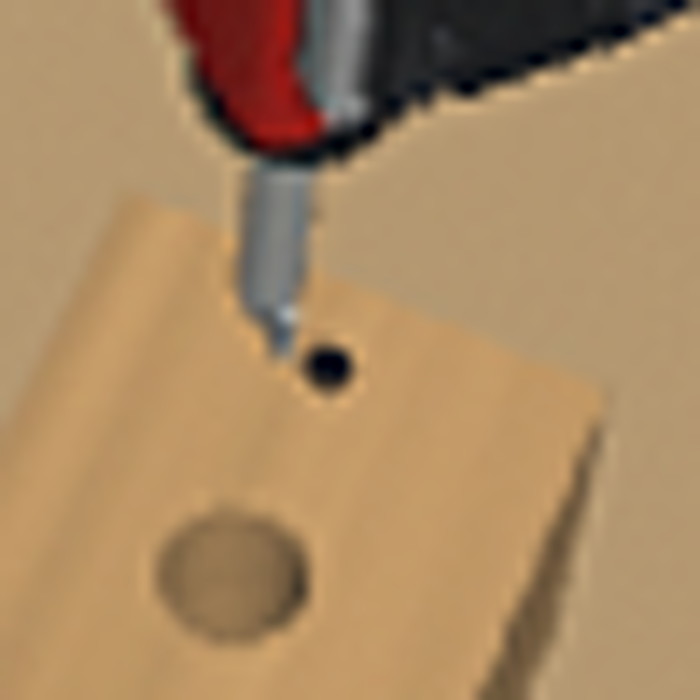

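Request:
drive_tool --pt "0 0 0 -0.001 0 0.04 1" --pt "0 0 0 0 0 0.025 1" --pt "0 0 0 0 0 0 1"

```text
clock: 15.75
tool_pos: [0.4648, 0.3486, 0.162]
orientation: [0.002, 0.873, -0.489, -0.001]
contact_force: [-0.3, -0.1, -0.0]
width: 0.0256
```

Run:
```python
from m import *
rep(); grab('side','s16'); crop('s16',335,350,60,60,12,'s16b'); print(d([465.7,348.3,100]))
```

```text
t 15.75 pos [464.8 348.6 162. ] yaw -58.49 tilt [-0.0034 -0.0017] w 25.6 F [-0.3 -0.1 -0. ] M [-0.01  0.02  0.01] j [ 0.44  0.49  1.32 -0.    1.33  1.46]
[ 0.7  0.1 63.6]
```

View pics/s16b.png

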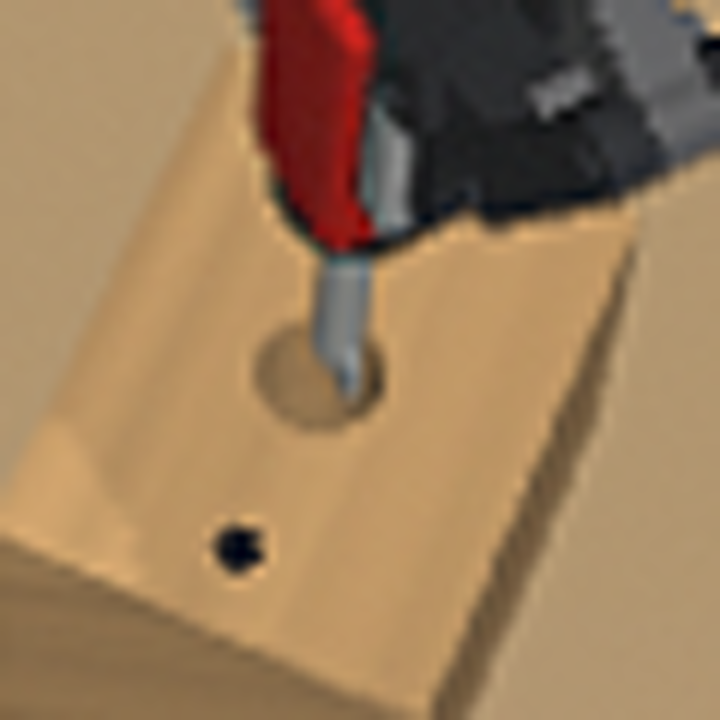

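Request:
drive_tool --pt "0 0 0 0.0027 -0.0025 0 1" --pt "0 0 0 0 0 0.02 1" --pt "0 0 0 0 0 0.02 1" --pt "0 0 0 0 0 0.015 1" --pt "0 0 0 0 0 0.004 1" --pt "0 0 0 0 0 0 1"

```text
clock: 16.55
tool_pos: [0.4691, 0.3485, 0.105]
orientation: [-0.0, 0.873, -0.487, 0.0]
contact_force: [0.3, 0.3, -0.0]
width: 0.0254
```

Run:
```python
from m import *
rep(); grab('side','s17'); crop('s17',320,310,80,110,6,'s17b')
```

```text
t 16.55 pos [469.1 348.5 105. ] yaw -58.33 tilt [0.0007 0.0003] w 25.4 F [ 0.3  0.3 -0. ] M [-0.05 -0.04  0.03] j [0.44 0.56 1.39 0.   1.2  1.45]
```

View pics/s17b.png

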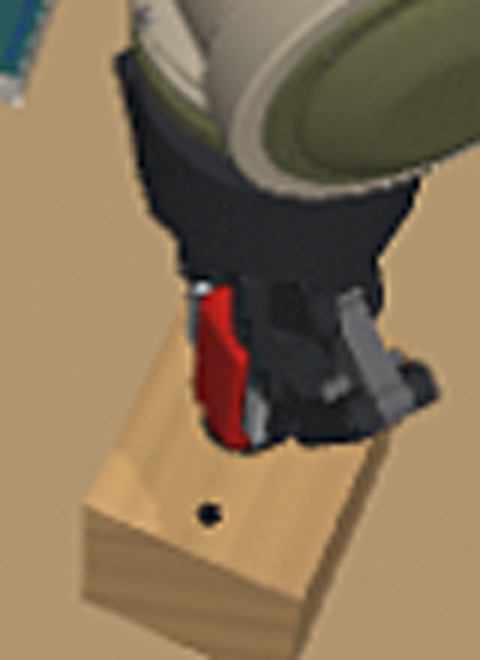

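Request:
drive_tool --pt "0 0 0 0 0 0.002 1" --pt "0 0 0 0 0 0.002 1" --pt "0 0 0 0 0 0.0015 1" --pt "0 0 0 0 0 0 1"

```text
clock: 17.1
tool_pos: [0.4688, 0.3483, 0.0991]
orientation: [-0.0, 0.873, -0.487, 0.0]
contact_force: [-0.1, -0.8, -0.3]
width: 0.0252
```

Request:
drive_tool --pt "0 0 0 0 0 0.001 1" --pt "0 0 0 0 0 0 1" --pt "0 0 0 0 0 0 0.5" --pt "0 0 0 0 0 0 -0.2" --pt "0 0 0 0 0 0 -1" --pt "0 0 0 0 0 0 -1" --pt "0 0 0 0 0 0 -1"

```text
clock: 17.98
tool_pos: [0.4688, 0.3484, 0.0979]
orientation: [0.0, 0.873, -0.487, -0.0]
contact_force: [0.0, 0.4, -0.2]
width: 0.0856
```

Run:
```python
from m import *
rep(); grab('side','s18'); crop('s18',300,310,100,110,6,'s18b')
```

```text
t 17.98 pos [468.8 348.4  97.9] yaw -58.33 tilt [-0.0001 -0.    ] w 85.6 F [ 0.   0.4 -0.2] M [-0.01 -0.05 -0.07] j [0.44 0.56 1.4  0.   1.18 1.45]
```

View pics/s18b.png

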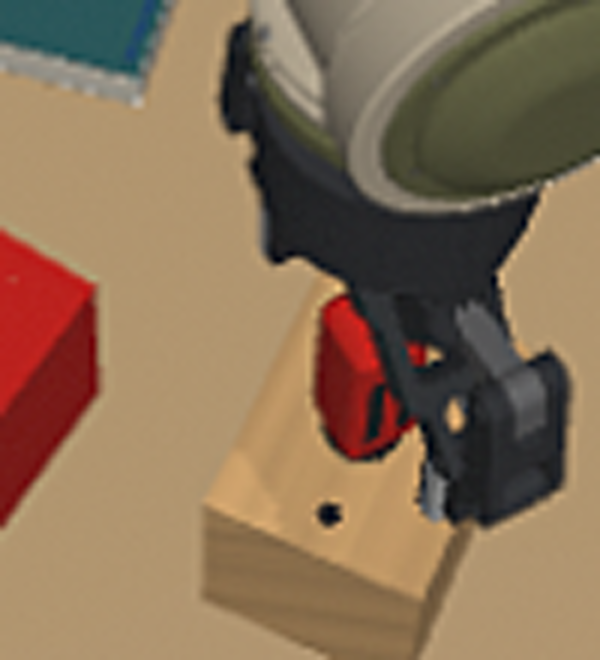

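Request:
drive_tool --pt "0 0 0 0 0 -0.04 -1" --pt "0 0 0 0 0 -0.05 -1" --pt "0 0 0 0 0 -0.04 -1"

```text
clock: 18.4
tool_pos: [0.4688, 0.3484, 0.23]
orientation: [-0.001, 0.873, -0.487, 0.0]
contact_force: [0.2, 0.2, -0.1]
width: 0.0855
```

Run:
```python
from m import *
rep(); grab('side','s19'); crop('s19',310,320,80,100,6,'s19b'); print(d([510,-349,228]))
warp('t0',507.5,-350,38,35,'wp1',400);warp('s0',512.3,-348,38,35,'wp2',400)
cv2.imwrite('pics/wp.png',np.hstack([cv2.imread('pics/wp1.png'),cv2.imread('pics/wp2.png')]))
```

```text
t 18.4 pos [468.8 348.4 230. ] yaw -58.33 tilt [0.0012 0.0006] w 85.5 F [ 0.2  0.2 -0.1] M [-0.04  0.03 -0.01] j [0.44 0.44 1.2  0.   1.5  1.45]
[615.  332.8   4.8]
```

View pics/s19b.png

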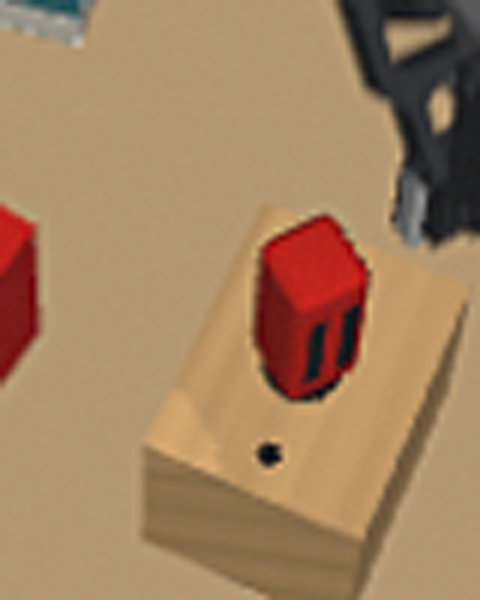

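View pics/wp.png

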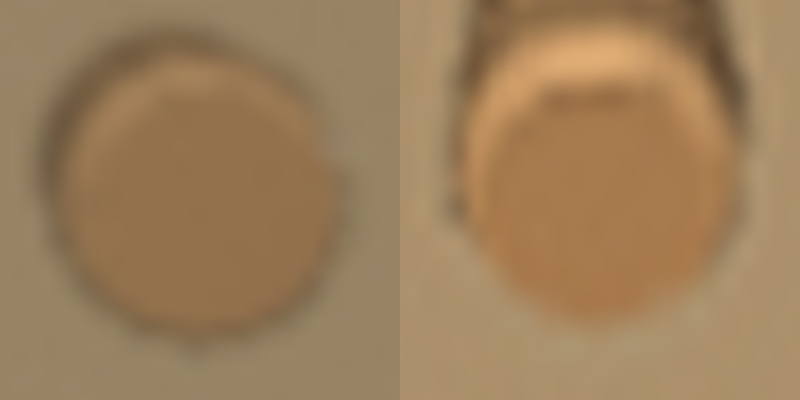

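Request:
drive_tool --pt "0 0 0 0.0514 0.0279 0 -1" --pt "0 0 0 0.0514 0.0279 0 -1" --pt "0 0 0 0.0514 0.0279 0 -1" --pt "0 0 0 0.0514 0.0279 0 -1" --pt "0 0 0 0.0514 0.0279 0 -1" --pt "0 0 0 0.0514 0.0279 0 -1" --pt "0 0 0 0.0514 0.0279 0 -1" --pt "0 0 0 0.0514 0.0279 0 -1" --pt "0 0 0 0.0514 0.0279 0 -1" --pt "0 0 0 0.0514 0.0279 0 -1" --pt "0 0 0 0.0514 0.0279 0 -1" --pt "0 0 0 0.0514 0.0279 0 -1"

```text
clock: 19.95
tool_pos: [0.5075, -0.3543, 0.2278]
orientation: [-0.0, 0.873, -0.487, 0.0]
contact_force: [1.4, -0.1, 0.1]
width: 0.085
```

Run:
```python
from m import *
rep(); print(d([510.5,-350.3,80]))
```

```text
t 19.95 pos [ 507.5 -354.3  227.8] yaw -58.34 tilt [0.0001 0.0001] w 85.0 F [ 1.4 -0.1  0.1] M [-0.03 -0.03 -0.02] j [-0.8   0.51  1.1   0.    1.54  0.22]
[ -1.9  -4.6 147.8]
```

Request:
drive_tool --pt "0 0 0 -0.0019 -0.0046 0.04 -1" --pt "0 0 0 0 0 0.05 -1" --pt "0 0 0 0 0 0.05 -1" --pt "0 0 0 0 0 0.008 -1" --pt "0 0 0 0 0 0 -1"

```text
clock: 20.58
tool_pos: [0.5111, -0.3488, 0.081]
orientation: [0.0, 0.873, -0.487, 0.001]
contact_force: [-0.9, -0.1, -0.1]
width: 0.0854
```

Run:
```python
from m import *
rep(); print(d([510.5,-350.3,5])); grab('side','s20'); crop('s20',300,80,110,110,6,'s20b')
print((proj(S,st()[0]['tool_pos'])-[300,80]+.5)*6)
```

```text
t 20.57 pos [ 511.1 -348.8   81. ] yaw -58.33 tilt [ 0.0008 -0.0009] w 85.4 F [-0.9 -0.1 -0.1] M [-0.01  0.03 -0.04] j [-0.79  0.63  1.31 -0.    1.2   0.23]
[ 0.9  1.3 76. ]
[[299.05933318 401.53062351]]
```

View pics/s20b.png

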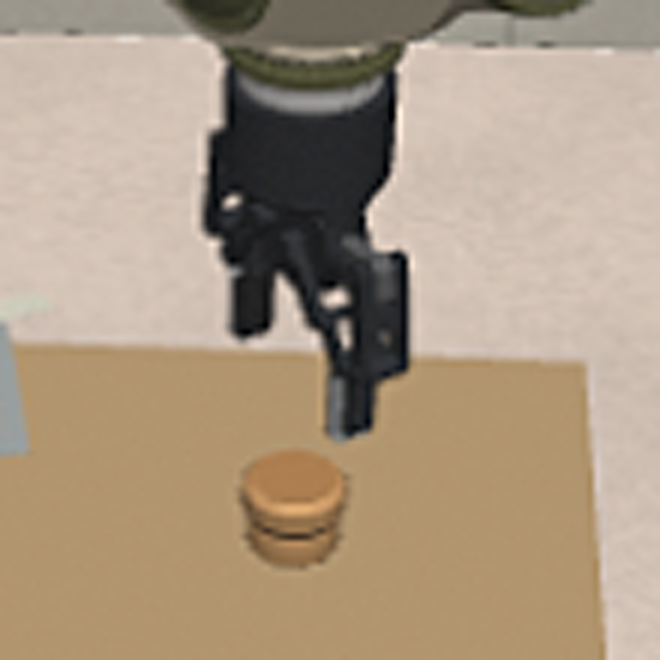

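Request:
drive_tool --pt "0 0 0 0.0009 0.0013 0.03 -1" --pt "0 0 0 0 0 0.025 -1" --pt "0 0 0 0 0 0.015 -1" --pt "0 0 0 0 0 0.005 -1" --pt "0 0 0 0 0 0 -1"

```text
clock: 21.25
tool_pos: [0.5104, -0.3502, 0.0059]
orientation: [0.0, 0.873, -0.487, 0.001]
contact_force: [-0.9, 0.6, 0.9]
width: 0.0853
```

Run:
```python
from m import *
rep(); print(d([510.5,-350.3,5])); grab('side','s21'); crop('s21',300,100,110,90,6,'s21b')
```

```text
t 21.25 pos [ 510.4 -350.2    5.9] yaw -58.32 tilt [ 0.001 -0.001] w 85.3 F [-0.9  0.6  0.9] M [-0.03 -0.01 -0.05] j [-0.79  0.73  1.38  0.    1.04  0.23]
[ 0.2 -0.   0.9]
```

View pics/s21b.png

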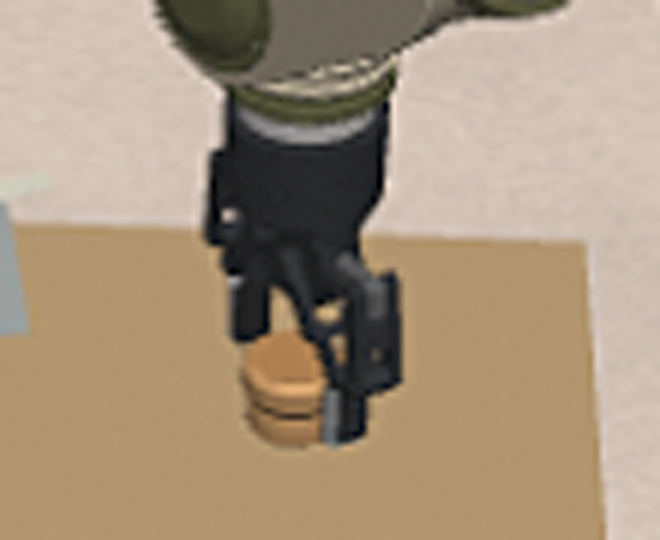

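Request:
drive_tool --pt "0 0 0 0 0 0 -0.3" --pt "0 0 0 0 0 0 0" --pt "0 0 0 0 0 0 0.2" --pt "0 0 0 0 0 0 1" --pt "0 0 0 0 0 0 1" --pt "0 0 0 0 0 0 1"

```text
clock: 22.05
tool_pos: [0.5102, -0.35, 0.0059]
orientation: [0.0, 0.873, -0.487, 0.001]
contact_force: [-0.6, 1.3, 6.0]
width: 0.0505
```

Run:
```python
from m import *
rep(); grab('side','s22'); crop('s22',310,120,80,70,9,'s22b')
```

```text
t 22.05 pos [ 510.2 -350.     5.9] yaw -58.32 tilt [ 0.0008 -0.0008] w 50.5 F [-0.6  1.3  6. ] M [0.17 0.17 0.02] j [-0.79  0.73  1.38 -0.    1.04  0.23]
```

View pics/s22b.png

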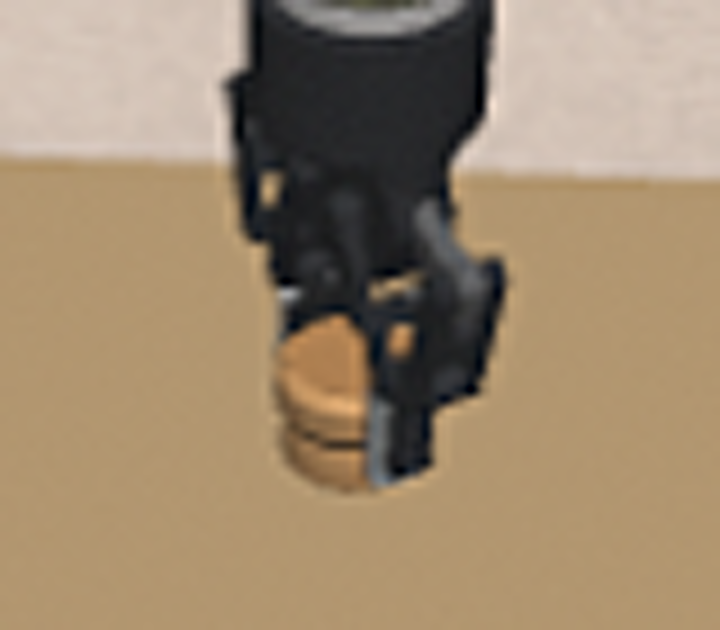

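Request:
drive_tool --pt "0 0 0 0 0 -0.01 1" --pt "0 0 0 0 0 -0.04 1" --pt "0 0 0 0 0 -0.05 1" --pt "0 0 0 0 0 -0.05 1" --pt "0 0 0 0 0 0 1"

```text
clock: 22.72
tool_pos: [0.5111, -0.3509, 0.1597]
orientation: [0.001, 0.873, -0.487, 0.004]
contact_force: [0.1, -0.1, -1.8]
width: 0.0507
```

Run:
```python
from m import *
rep(); print(d([588,104.4,156]))
```

```text
t 22.73 pos [ 511.1 -350.9  159.7] yaw -58.32 tilt [ 0.006  -0.0061] w 50.7 F [ 0.1 -0.1 -1.8] M [ 0.01  0.   -0.06] j [-0.79  0.55  1.21  0.    1.37  0.23]
[-347.1 -304.5    1.4]
```

Request:
drive_tool --pt "0 0 0 -0.0386 -0.0338 0 1" --pt "0 0 0 -0.0386 -0.0338 0 1" --pt "0 0 0 -0.0386 -0.0338 0 1" --pt "0 0 0 -0.0386 -0.0338 0 1" --pt "0 0 0 -0.0386 -0.0338 0 1" --pt "0 0 0 -0.0386 -0.0338 0 1" --pt "0 0 0 -0.0386 -0.0338 0 1" --pt "0 0 0 -0.0386 -0.0338 0 1" --pt "0 0 0 -0.0386 -0.0338 0 1" --pt "0 0 0 0 0 0 1" --pt "0 0 0 0 0 0 1"

```text
clock: 24.1
tool_pos: [0.5861, 0.1053, 0.1543]
orientation: [0.001, 0.873, -0.487, -0.001]
contact_force: [0.4, -0.7, -0.6]
width: 0.0507
```

Run:
```python
from m import *
rep(); print(d([588,104.4,85]))
```

```text
t 24.1 pos [586.1 105.3 154.3] yaw -58.31 tilt [-0.0016 -0.0003] w 50.7 F [ 0.4 -0.7 -0.6] M [-0.08  0.03  0.02] j [-0.02  0.52  1.29 -0.    1.33  1.  ]
[ 1.8 -1.3 69.3]
```

Request:
drive_tool --pt "0 0 0 0.0018 -0.0013 0.03 1" --pt "0 0 0 0 0 0.03 1" --pt "0 0 0 0 0 0.009 1" --pt "0 0 0 0 0 0 1" --pt "0 0 0 0 0 0 1"

```text
clock: 24.72
tool_pos: [0.5891, 0.1044, 0.0872]
orientation: [-0.0, 0.873, -0.487, 0.001]
contact_force: [0.1, -0.7, -0.7]
width: 0.0503
```

Run:
```python
from m import *
rep(); grab('side','s23'); crop('s23',270,220,80,80,9,'s23b')
# predicted outline of skirt foot & head if at TCP
p=st()[0]['tool_pos'].copy(); z0=p[2]-.0059
a=np.linspace(0,2*np.pi,8,endpoint=False)
for r,z in ((.023,z0),):
    print(((proj(S,[[p[0]+r*np.cos(t),p[1]+r*np.sin(t),z] for t in a])-[270,220]+.5)*9-.5).round(0))
```

```text
t 24.73 pos [589.1 104.4  87.2] yaw -58.35 tilt [ 0.0021 -0.    ] w 50.3 F [ 0.1 -0.7 -0.7] M [-0.07 -0.05 -0.01] j [-0.02  0.6   1.37  0.    1.17  1.  ]
[[244. 450.]
 [265. 505.]
 [330. 530.]
 [400. 511.]
 [434. 459.]
 [411. 406.]
 [347. 382.]
 [278. 400.]]
```

View pics/s23b.png

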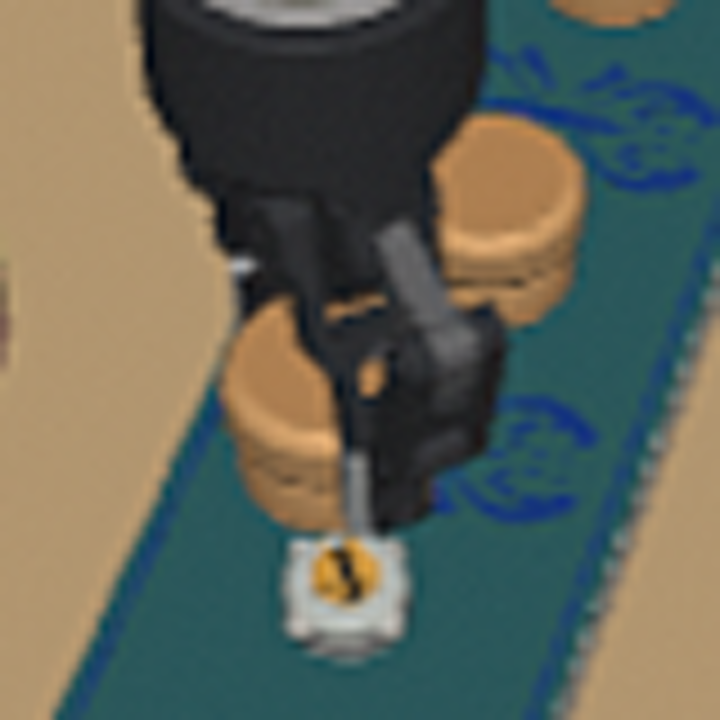

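```bash
cat >> m.py <<'E'
def overlay(fn,cx,cy,z0,x0,y0,w,h,k,out,rings=((23,0),(26,23),(26,34))):
    im=cv2.imread('pics/'+fn+'.png')[y0:y0+h,x0:x0+w]; im=cv2.resize(im,None,fx=k,fy=k,interpolation=cv2.INTER_CUBIC)
    c=cal(fn); a=np.linspace(0,2*np.pi,120)
    for r,z in rings:
        P=np.stack([cx+r*np.cos(a),cy+r*np.sin(a),0*a+z0+z],1)/1000
        uv=((proj(c,P)-[x0,y0]+.5)*k-.5)
        cv2.polylines(im,[np.round(uv*16).astype(np.int32)],True,(0,255,0),1,cv2.LINE_AA,4)
    cv2.imwrite('pics/'+out+'.png',im)
E
python3 - <<'E'
from m import *
overlay('s23',589.1,104.4,81.3,285,240,50,45,15,'o1')
overlay('s23',588.2,106.2,20,285,240,50,65,12,'o2',((15.5,0),(15.5,12),(8.5,19.5)))
E
```

```text
(no output)
```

View pics/o1.png

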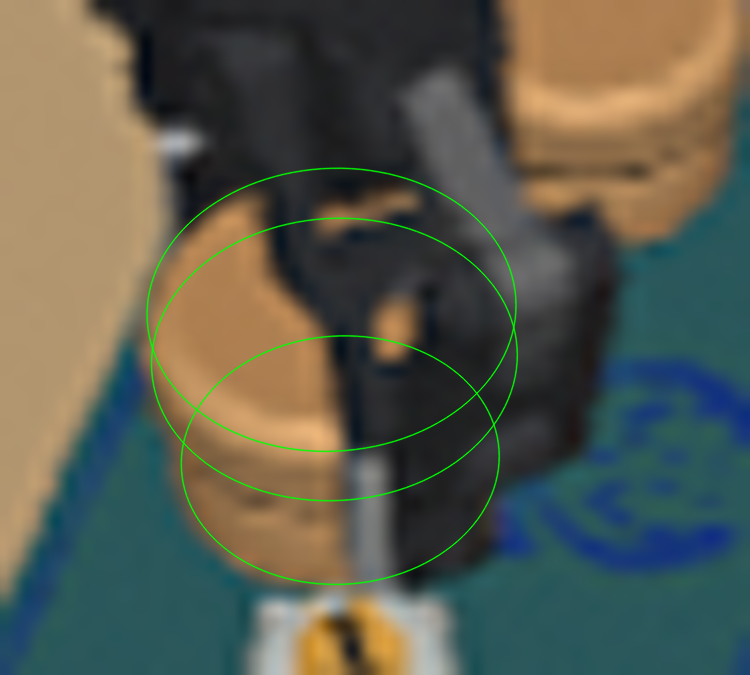

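View pics/o2.png

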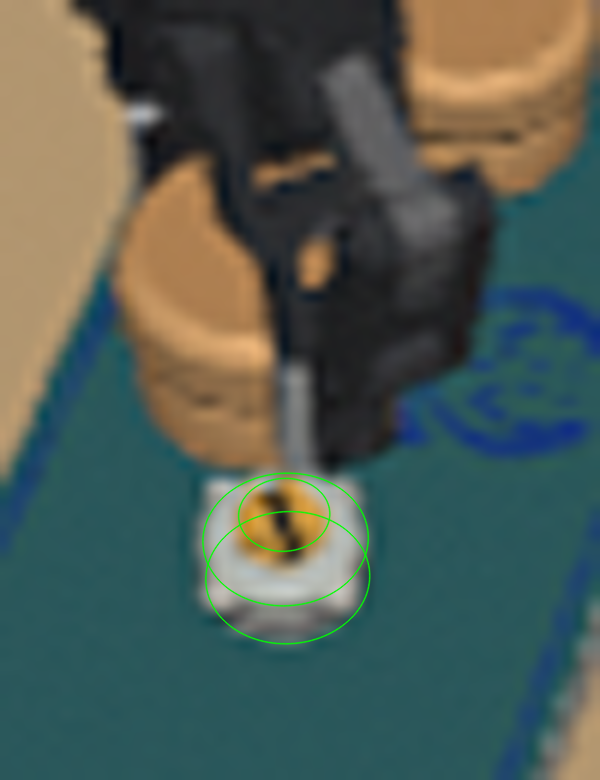

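Request:
drive_tool --pt "0 0 0 -0.0021 0.0011 0.015 1" --pt "0 0 0 0 0 0.012 1" --pt "0 0 0 0 0 0.009 1" --pt "0 0 0 0 0 0 1" --pt "0 0 0 0 0 0 1"

```text
clock: 25.4
tool_pos: [0.5867, 0.1059, 0.0502]
orientation: [-0.0, 0.873, -0.487, 0.0]
contact_force: [0.6, -1.0, -0.8]
width: 0.0503
```

Run:
```python
from m import *
rep(); grab('side','s24'); p=st()[0]['tool_pos']*1000
overlay('s24',p[0]+1.3,p[1]+.4,p[2]-5.9,280,245,50,50,15,'o3')
overlay('s24',588.4,106.0,20,280,245,50,50,15,'o4',((15.5,0),(15.5,12),(23,20)))
```

```text
t 25.4 pos [586.7 105.9  50.2] yaw -58.33 tilt [ 0.0005 -0.    ] w 50.3 F [ 0.6 -1.  -0.8] M [ 0.07  0.01 -0.  ] j [-0.02  0.64  1.41  0.    1.09  1.  ]
```

View pics/o3.png

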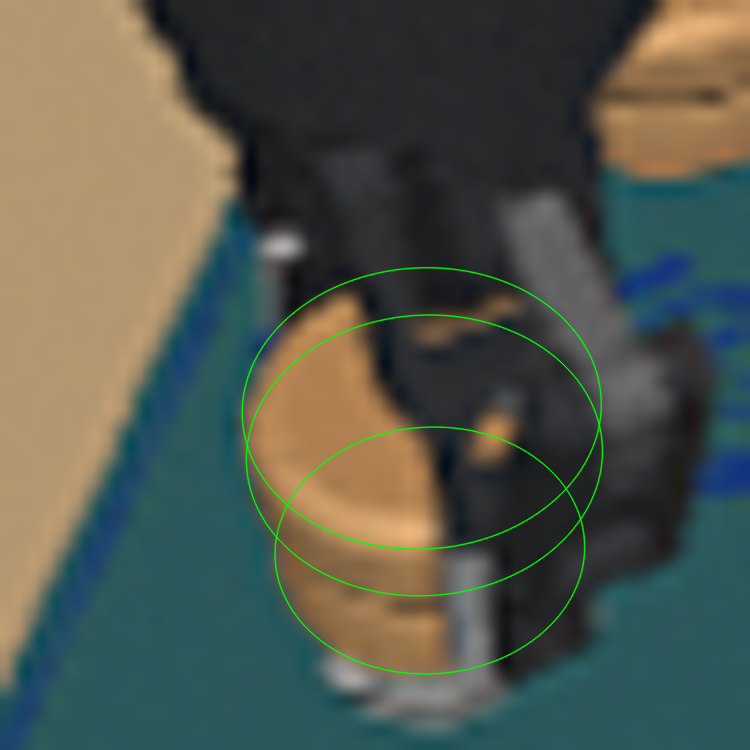

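View pics/o4.png

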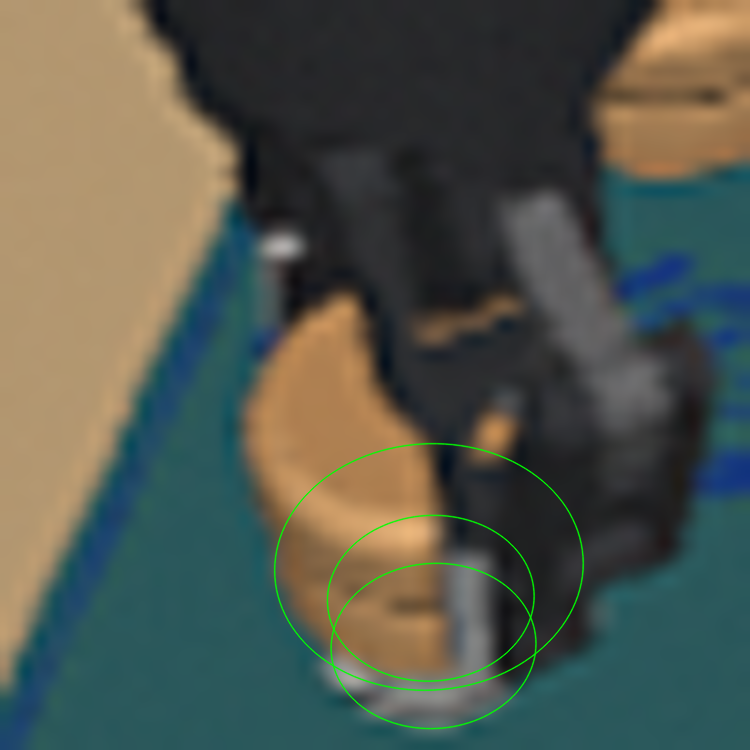

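Request:
drive_tool --pt "0 0 0 0.0005 -0.0003 0.007 1" --pt "0 0 0 0 0 0.006 1" --pt "0 0 0 0 0 0 1" --pt "0 0 0 0 0 0.001 1" --pt "0 0 0 0 0 0.001 1" --pt "0 0 0 0 0 0 1"

```text
clock: 26.2
tool_pos: [0.5873, 0.1054, 0.0353]
orientation: [-0.0, 0.873, -0.487, 0.001]
contact_force: [0.5, -3.3, 1.8]
width: 0.0504
```

Run:
```python
from m import *
rep()
```

```text
t 26.2 pos [587.3 105.4  35.3] yaw -58.33 tilt [ 0.0009 -0.0004] w 50.4 F [ 0.5 -3.3  1.8] M [-0.55 -0.21  0.08] j [-0.02  0.66  1.42 -0.    1.06  1.  ]
```

Request:
drive_tool --pt "0 0 0 0.0005 0.0003 0 1" --pt "0 0 0 0 0 0.001 1" --pt "0 0 0 0 0 0 1"

```text
clock: 26.58
tool_pos: [0.5874, 0.1049, 0.0343]
orientation: [-0.0, 0.873, -0.487, 0.001]
contact_force: [2.7, -2.6, 4.5]
width: 0.0506
```

Run:
```python
from m import *
rep()
```

```text
t 26.57 pos [587.4 104.9  34.3] yaw -58.33 tilt [ 0.0012 -0.0002] w 50.6 F [ 2.7 -2.6  4.5] M [-0.61 -0.39  0.03] j [-0.02  0.66  1.42 -0.    1.06  1.  ]
```

Request:
drive_tool --pt "0 0 0 0.0006 0 0 1" --pt "0 0 0 0 0 0.001 1" --pt "0 0 0 0 0 0 1"

```text
clock: 26.95
tool_pos: [0.5877, 0.1046, 0.0334]
orientation: [-0.0, 0.873, -0.487, 0.0]
contact_force: [2.7, -2.1, 6.6]
width: 0.0503
```

Run:
```python
from m import *
rep()
```

```text
t 26.95 pos [587.7 104.6  33.4] yaw -58.33 tilt [0.0011 0.0001] w 50.3 F [ 2.7 -2.1  6.6] M [-0.42 -0.35 -0.02] j [-0.02  0.66  1.42  0.    1.05  1.  ]
```

Request:
drive_tool --pt "0 0 0 0.0006 0 0 1" --pt "0 0 0 0 0 0.001 1" --pt "0 0 0 0 0 0.001 1" --pt "0 0 0 0 0 0 1"

```text
clock: 27.45
tool_pos: [0.5876, 0.1042, 0.0309]
orientation: [-0.0, 0.873, -0.487, -0.0]
contact_force: [1.3, -0.8, 2.2]
width: 0.0505
```

Run:
```python
from m import *
rep()
```

```text
t 27.45 pos [587.6 104.2  30.9] yaw -58.33 tilt [-0.0001  0.0003] w 50.5 F [ 1.3 -0.8  2.2] M [-0.22 -0.29  0.01] j [-0.02  0.67  1.43  0.    1.05  1.  ]
```

Request:
drive_tool --pt "0 0 0 0 0 0.0015 1" --pt "0 0 0 0 0 0.0015 1" --pt "0 0 0 0 0 0.001 1" --pt "0 0 0 0 0 0 1"

```text
clock: 27.95
tool_pos: [0.5871, 0.1042, 0.0266]
orientation: [0.0, 0.873, -0.487, -0.001]
contact_force: [0.9, -0.9, -3.1]
width: 0.0501
```

Run:
```python
from m import *
rep()
```

```text
t 27.95 pos [587.1 104.2  26.6] yaw -58.32 tilt [-0.0016  0.0003] w 50.1 F [ 0.9 -0.9 -3.1] M [-0.03  0.01  0.  ] j [-0.02  0.67  1.43  0.    1.04  1.  ]
```

The balls now draw the peg down (force −3 N). I'll continue to full contact and press.

Request:
drive_tool --pt "0 0 0 0 0 0.001 1" --pt "0 0 0 0 0 0.001 1" --pt "0 0 0 0 0 0 1"

```text
clock: 28.32
tool_pos: [0.5875, 0.1042, 0.0259]
orientation: [-0.0, 0.873, -0.487, 0.0]
contact_force: [-2.7, 0.3, 6.0]
width: 0.0502
```

Run:
```python
from m import *
rep()
```

```text
t 28.32 pos [587.5 104.2  25.9] yaw -58.32 tilt [0.0002 0.0001] w 50.2 F [-2.7  0.3  6. ] M [-0.01  0.48 -0.03] j [-0.02  0.67  1.43  0.    1.04  1.  ]
```

Request:
drive_tool --pt "0 0 0 0 0 0.001 1" --pt "0 0 0 0 0 0 1" --pt "0 0 0 0 0 0 1" --pt "0 0 0 0 0 0 1"

```text
clock: 28.82
tool_pos: [0.5875, 0.1042, 0.0258]
orientation: [-0.0, 0.873, -0.487, 0.0]
contact_force: [-5.8, -0.3, 13.3]
width: 0.0501
```

Run:
```python
from m import *
rep()
```

```text
t 28.82 pos [587.5 104.2  25.8] yaw -58.32 tilt [0.0008 0.0001] w 50.1 F [-5.8 -0.3 13.3] M [-0.04  0.96 -0.07] j [-0.02  0.67  1.43  0.    1.04  1.  ]
```

Request:
drive_tool --pt "0 0 0 0 0 0.001 1" --pt "0 0 0 0 0 0 1" --pt "0 0 0 0 0 0 1" --pt "0 0 0 0 0 0 1"

```text
clock: 29.32
tool_pos: [0.5876, 0.1042, 0.0258]
orientation: [-0.0, 0.873, -0.487, 0.001]
contact_force: [-9.3, -1.3, 21.9]
width: 0.0502
```

Run:
```python
from m import *
rep(); grab('side','s25'); p=st()[0]['tool_pos']*1000
overlay('s25',588.4,106.0,20,280,245,50,50,12,'o5'); crop('s25',230,180,170,240,2,'s25b')
```

```text
t 29.32 pos [587.6 104.2  25.8] yaw -58.31 tilt [ 0.0016 -0.    ] w 50.2 F [-9.3 -1.3 21.9] M [ 0.01  1.41 -0.07] j [-0.02  0.67  1.43  0.    1.04  1.  ]
```

View pics/o5.png

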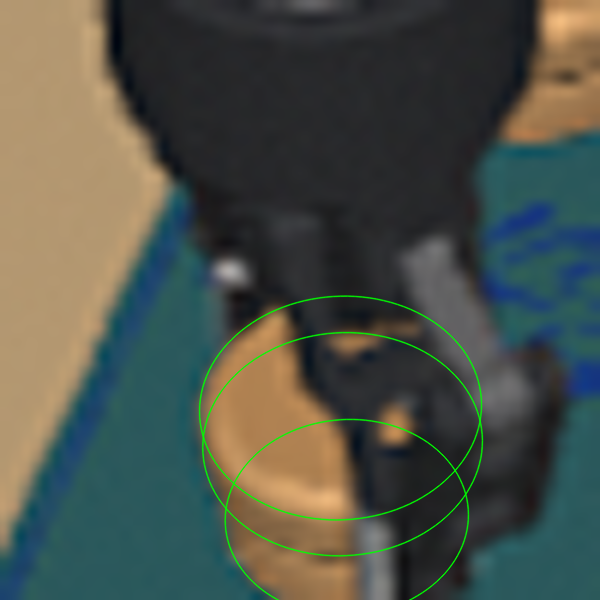

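View pics/s25b.png

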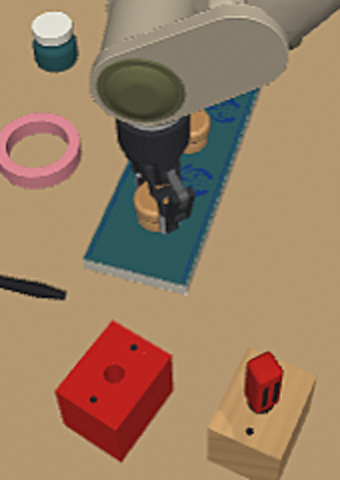

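Run:
```python
from m import *
env.hand_in(); rep()
```

```text
the job is handed in; nothing more can be done
the job is handed in; nothing more can be done
```

The job is handed in at about 29 s of the 72 s allowed. The bolt is tightened, the screwdriver is back in its block, and the peg is snapped home and still held. I got no verdict, and no state could be read after hand-in.

- **Bolt:** the slot went from about -12° to about -68° in world yaw. The top view puts that at the 1.25 rad stop; the side view read about -66°, still past the 1.12 rad limit. I never felt a clear rise in torque at the stop. The driver also took about 20° more turning than the slot followed, with up to 5 N of sideways force. So the evidence for "tight" is the pictures, not the force.
- **Screwdriver:** it was lowered back into the hole, handle resting on the block, and let go. The pictures show it upright there, including the last one.
- **Peg:**
  - The push rose to about 7 N at the last reading before the peg went through (below the stated 10–20 N), then dropped. The balls then pulled the peg down the last stretch.
  - The tool stopped at 25.8 mm, where 25.9 mm means the foot is on the board. The side-view outline agrees with the peg being centred, to within a millimetre or so.
  - At hand-in the gripper held the peg at 50 mm opening, pressing down at 22 N, with a steady 9 N sideways force.
- **Other things:** the tape, jar and brush look unmoved in the last picture. I did not measure them.
- **Cameras:** the two cameras disagreed by 4–5 mm, so I set the fine alignment from the side view and the contact forces.

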